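# Clamp the bench stake with the ratchet wrench

### The arm

A 6-joint arm with a two-finger parallel gripper is mounted at the origin on the work surface. World frame = base frame: x ahead of the robot, y to its left, z up, the work surface at z = 0. Lengths are in m, angles in rad, forces in N, time in s.
With the tool pointing down it reaches from about 0.35 to 0.875 m from the base axis. Payload 4.2 kg.
Tool frame: the origin (TCP) lies at the centre of the arm's flange, where the gripper is bolted on; the fingertips stand 182 mm ahead of it and the grasp point (between the pads) lies 164 mm ahead of it (robot.tips_ahead is the distance from the TCP to the fingertips, in m); z points along the fingers, y is the direction in which the jaws open and shut (so a half turn about z gives the same grasp; the last joint's range is limited). The gripper opens to 87 mm and grips with 3 to 60 N. Pads are 19 mm wide; open, the fingers measure 117 mm over their backs; the gripper's body (75 mm by 190 mm) begins 51 mm behind the grasp point.
Start: joints at [1.558, 0.385, 0.008, 0, -1.194, -0.259], TCP at [0.168, 0.602, 0.405] pointing down, gripper open.
Joint ranges: [-3.14, 3.14], [-1.21, 2.06], [-1.07, 1.41], [-3.16, 2.05], [-2.99, -0.16], [-3.1, 3.1]. Speed limits (rad/s): [2.79, 2.79, 3.14, 3.14, 3.14, 3.14].

### API

Orientations are given as a rotation vector (axis times angle).
In Python, from station import robot gives the robot as it stands.
- The arm moves only by the tool jog_arm, never from a script. Its argument "increments" is a list of rows, each a list of 3 entries, a list of its own where there are three numbers: the shift along the tool's x, y, z in mm, then the turn, a rotation vector about the tool's x, y, z in degrees, then the closure, from -1 (fully open) to 1 (shut). In form: [[[dx, dy, dz], [ax, ay, az], fingers], ...]. A call has exactly 10 rows; each row shifts and turns the pose as measured when the row begins, along the tool's axes as they then stand; what a row does not reach is not made up. A row lasts 1/12 s, in which the tool goes at most 41.7 mm and 7.16 degrees, less where a joint would pass 70% of its speed; a pose out of reach is approached as far as the arm can. A call is refused whole if a number of a shift passes 41.7 or a number of a turn 7.16, either way. A call with a gripper value outside its range is refused whole. The fingers move at their own pace and stop on an object; "newtons" is the grip in N (left out, the last holds). Time passes only in rows, so rows that do not move let the fingers close, or fill a call up. It gives the time, the measured TCP pose, the force and the opening at its end, in the units of the state.
- robot.read_state(): the state, without advancing time (a new reading comes with each control period).
- robot.snapshot(name): name is "side" or "top"; returns a dict with "frame" (400x640x3 uint8, red, green, blue), "fx", "fy", "cx", "cy" (pixels), "distortion" ([k1, k2, p1, p2, k3] as OpenCV has them; the pictures are not rectified), "xyz" and "rotation" of the camera in the world. Camera axes: x right, y up, looking along -z (the intrinsics and any distortion apply to the point x, -y, -z); pixel columns grow to the right and rows downward; lengths in m; the calibration is good to about 2 mm. A picture is of the moment at which its call begins. There is no depth.
- robot.sign_off(): hands the job in, once; it reports no verdict.
The state is a dict: "t": time; "q": joint angles; "qd": joint speeds; "joint_efforts": joint torques, N m; "position": TCP position; "eef_rot": TCP orientation; "wrist_force": force on the tool from outside, world axes, zero at the start; "wrist_torque": the same for the moment, N m; "opening": opening from 0.0 (shut) to 1.0 (fully open).
Only numpy, scipy, OpenCV 4.12 (cv2) and the standard library are available. Lean on these libraries where they do the work, as an engineer would, in place of code of your own. Each camera call takes 0.05 s, during which the arm holds its last target.

### The job

Take the ratchet wrench from its wooden rest, set its head fully down on the square of the bench clamp's spindle and swing the handle back and forth between the two stop pins, without taking the wrench off until the clamp is tight, to turn the spindle clockwise until the sprung pad presses the stake firmly against the fixed jaw: its springs about half compressed (2 mm), never squeezed to the bottom. Then lift the wrench off and lay it back in its rest as it was; turn the clamp only with the wrench, do not touch the clamp or drop the wrench, and leave everything else on the bench where it is.

Things in the scene. Friction and masses are not known exactly. Their poses are not given: they have to be found in the camera images.
- clamp: bench clamp fixed to the table: base plate 200 x 130 x 20 mm (x -55 to +145), grey spindle housing 58 x 60 mm, top 45 mm above the table, sliding jaw with sprung pad and fixed jaw (68 mm high) on the +x side. Origin on the table under the spindle axis; +x runs from the spindle to the jaws. The wrench's handle goes on the -x side, between two stop pins
- stop_left (a point): top of the upright steel stop pin (10 mm dia, top 72 mm above the table) at the clamp's x -23, y +44.5 mm. A wrench on the square with its handle towards the clamp's -x can swing about 45 degrees either way from there before its shank meets a pin
- stop_right (a point): top of the other stop pin, at the clamp's x -23, y -44.5 mm
- square (a point): steel square of the vertical spindle: 16 mm across flats, standing 16 mm above the housing; its top 4 mm taper to 10 mm across. Point on the spindle axis level with the housing top (45 mm above the table); z up, x and y square to the flats, turning with it. A wrench is fully on when its head's underside lies on the housing (within 4 mm)
- spindle (a joint): turn of the spindle in rad, growing clockwise seen from above; starts between 1.0 and 1.6. It turns stiffly (about 0.35 N m friction) and stays where left; each rad moves the jaw 5 mm towards the stake. The pad has met the stake and pushed it up to the fixed jaw at about 3.0
- pad (a joint): how far the jaw's sprung steel pad is pushed back into its springs, in m: 0 free, 0.0042 bottomed out. The springs take 18 N per mm, so the torque at the wrench rises from about 0.35 N m running free to 0.44 at 1 mm, 0.53 at 2 mm and 0.67 at 3.6 mm
- stake: dark steel T-shaped stake, 0.7 kg, standing loose between pad and fixed jaw: tang 32 x 40 mm, cross-arm about 190 mm along the clamp's y, top 105 mm above the table. Origin under its centre
- wrench: steel ratchet wrench, 0.34 kg: round head 54 mm dia, 22 mm high, closed on top; straight handle 14 mm wide, 14 mm high, along the wrench's -x to 168 mm from the head's axis. Origin on the head's axis at its underside, z up; the handle's middle is 11 mm above that. Drives clockwise seen from above, slips freely counter-clockwise, catching every 15 degrees; up to 22 degrees of each forward swing are lost in play
- wrench_grip (a point): place to grip the handle, at mid height, 100 mm from the head's axis; the wrench's mass centre is about 50 mm from here towards the head
- socket: square socket inside the wrench head, 17.4 mm across flats and 17 mm deep, open below; origin on the head's axis at its underside, x and y square to its flats. When free it stays where it is in the head by slight friction
- rest: fixed wooden rest of the wrench, 205 x 60 mm: base 8 mm thick, a block 30 mm high under the head at its +x end, and under the handle's end (x -70 to -86) a post with a notch 34 mm wide, floor 34 mm and cheeks 42 mm high. Between block (x 48) and post the handle is free to be gripped. Origin on the table under its centre; the wrench lies along its x, head at +x
- rest_seat (a point): point on top of the rest's head block (30 mm above the table), 75 mm along +x from the rest's origin: where the wrench's origin belongs when it lies in the rest
- mallet: bystander, not needed: hammer lying flat, about 250 mm long
- driver: bystander, not needed: screwdriver lying flat, wooden handle
- spanner: bystander, not needed: plain open-ended spanner lying flat (not the ratchet)
- jar: bystander, not needed: amber glass jar, 64 mm dia, 85 mm high
- collar: bystander, not needed: brass ring, 44 mm dia, 14 mm high
- carton: bystander, not needed: small closed carton 100 x 75 x 45 mm
- mandrel: bystander, not needed: short dark steel cylinder standing on end, 24 mm dia, 35 mm high
Mind the look-alikes: they are no part of the job. Leave any pink or yellow look-alike of the wrench alone.

How it is judged:
By the outcome, as a careful person would: the job done as asked, in the order asked, and still so for the second after the job is handed in, with the robot touching nothing.
It also fails if it takes over 72 s, if anything falls off the work surface, if the arm or the gripper's body presses on something with over 40 N, if the wrist force passes 120 N, or if a joint passes its speed limit or range.

## Working session

There is one attempt and no reset: what is moved stays moved. The work goes in short steps, Python scripts to look and compute and a tool call to move; the robot and the scene stay as the last step left them, time stands still between calls to the robot, and variables do not carry over. Pictures are saved under pics/ and viewed, and the job is handed in when it is done.

Besides the shell and the picture viewer there is one more tool, called after ">>>" by a JSON object that holds its "fn" and its "kwargs", one argument or row to a line. jog_arm: Moves the arm, as the interface text tells. Its arguments: {"type":"object","properties":{"increments":{"type":"array"},"newtons":{"type":"number"}},"required":["increments"]}

```bash
ls; mkdir -p pics
cat > h.py <<'E'
import numpy as np, cv2
from station import robot
from scipy.spatial.transform import Rotation as R
def snap(n,f):
    s=robot.snapshot(n); cv2.imwrite('pics/'+f+'.png',s['frame'][:,:,::-1]); np.save('pics/'+f+'.npy',s,allow_pickle=True); return s
def load(f): return np.load('pics/'+f+'.npy',allow_pickle=True).item()
def rotm(s):
    r=np.array(s['rotation'],float); return R.from_rotvec(r).as_matrix() if r.shape==(3,) else r
def ray(s,px):
    K=np.array([[s['fx'],0,s['cx']],[0,s['fy'],s['cy']],[0,0,1]])
    p=cv2.undistortPoints(np.array(px,float).reshape(-1,1,2),K,np.array(s['distortion'],float)).reshape(-1,2)
    d=np.c_[p[:,0],-p[:,1],-np.ones(len(p))]@rotm(s).T
    return np.array(s['xyz']),d
def onz(s,px,z):
    o,d=ray(s,px); t=(z-o[2])/d[:,2]; return o+d*t[:,None]
def proj(s,P):
    K=np.array([[s['fx'],0,s['cx']],[0,s['fy'],s['cy']],[0,0,1]])
    c=(np.array(P,float).reshape(-1,3)-np.array(s['xyz']))@rotm(s)
    c=c*[1,-1,-1]
    return cv2.projectPoints(c.reshape(-1,1,3),np.zeros(3),np.zeros(3),K,np.array(s['distortion'],float))[0].reshape(-1,2)
def st():
    s=robot.read_state()
    for k in ['t','q','position','eef_rot','wrist_force','wrist_torque','opening']: print(k,np.round(s[k],4))
    return s
E
python3 - <<'E'
from h import *
for n in ['top','side']:
    s=snap(n,n+'0'); print({k:np.round(v,4) for k,v in s.items() if k!='frame'})
st()
E
```

```text
pics
{'fx': np.float64(387.4626), 'fy': np.float64(387.4626), 'cx': np.float64(315.6157), 'cy': np.float64(200.1256), 'distortion': array([-0.0801,  0.    ,  0.    ,  0.    ,  0.    ]), 'xyz': array([ 0.4757, -0.1146,  1.0662]), 'rotation': array([ 0.0423, -0.0391, -1.5979])}
{'fx': np.float64(478.6255), 'fy': np.float64(478.6255), 'cx': np.float64(322.7826), 'cy': np.float64(194.5007), 'distortion': array([-0.0061,  0.    ,  0.    ,  0.    ,  0.    ]), 'xyz': array([0.2227, 0.7949, 1.1264]), 'rotation': array([ 0.1409, -1.0336, -2.6463])}
t 0.1
q [ 1.5576e+00  3.8550e-01  6.8000e-03 -4.0000e-04 -1.1940e+00 -2.5860e-01]
position [0.1677 0.6019 0.4038]
eef_rot [ 3.1107e+00 -4.2560e-01 -3.0000e-04]
wrist_force [ 0.214  -0.291  -0.1453]
wrist_torque [0.0039 0.017  0.0152]
opening 1.0021
```

View pics/top0.png

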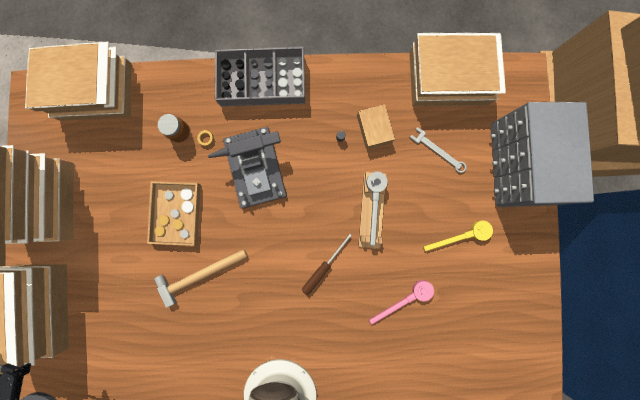

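View pics/side0.png

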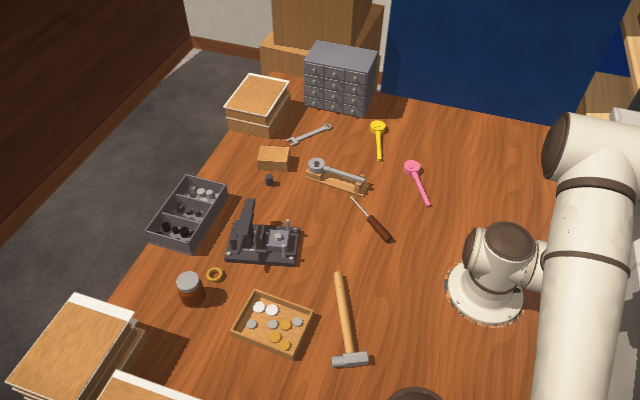

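Run:
```python
from h import *
a=cv2.imread('pics/top0.png'); c=a[115:255,195:415]; cv2.imwrite('pics/z1.png',cv2.resize(c,(770,490),interpolation=cv2.INTER_CUBIC))
a=cv2.imread('pics/side0.png'); c=a[140:280,215:385]; cv2.imwrite('pics/z2.png',cv2.resize(c,(680,560),interpolation=cv2.INTER_CUBIC))
```

```text
(no output)
```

View pics/z1.png

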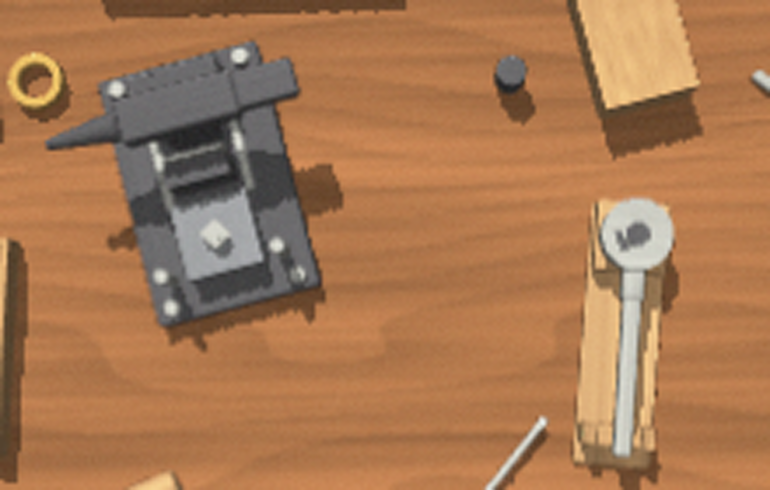

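View pics/z2.png

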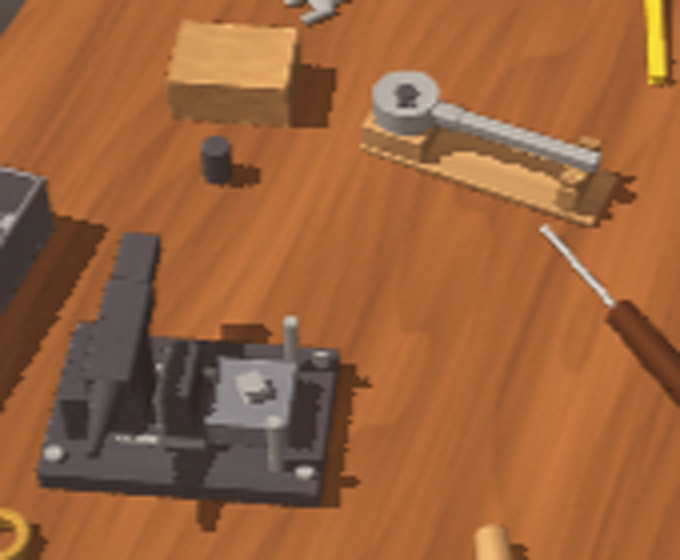

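Run:
```python
from h import *
t=load('top0'); s=load('side0')
A=lambda x,y:((x+.5)/3.5+195-.5,(y+.5)/3.5+115-.5)
B=lambda x,y:((x+.5)/4+215-.5,(y+.5)/4+140-.5)
def show(n,a,b,z):
    print(n,'top',onz(t,[A(*a)],z)[0].round(4), 'side',onz(s,[B(*b)],z)[0].round(4) if b else '')
show('stopL',(161,275),(274,422),.072)
show('stopR',(277,244),(291,320),.072)
show('sq',(215,232),(253,384),.061)
show('head',(637,234),(406,89),.052)
show('end',(622,454),(598,160),.048)
show('hbase',(632,298),None,.048)
for n,a in [('b1',(117,89)),('b2',(240,56)),('b3',(171,308)),('b4',(298,274))]: show(n,a,None,.024)
show('plateTL',(100,88),None,.02);show('BR',(320,284),(322,505) ,.02);show('TR',(255,40),None,.02);show('BL',(165,325),None,.02)
```

```text
stopL top [0.5502 0.0797 0.072 ] side [0.5486 0.082  0.072 ]
stopR top [ 0.5707 -0.0065  0.072 ] side [ 0.5695 -0.0058  0.072 ]
sq top [0.582  0.0408 0.061 ] side [0.5777 0.0485 0.061 ]
head top [ 0.5727 -0.2751  0.052 ] side [ 0.5739 -0.278   0.052 ]
end top [ 0.4081 -0.2588  0.048 ] side [ 0.4064 -0.2542  0.048 ]
hbase top [ 0.5248 -0.2703  0.048 ] side 
b1 top [0.7004 0.1215 0.024 ] side 
b2 top [0.7234 0.0247 0.024 ] side 
b3 top [0.5281 0.0818 0.024 ] side 
b4 top [ 0.5516 -0.0171  0.024 ] side 
plateTL top [0.7025 0.1359 0.02  ] side 
BR top [ 0.5437 -0.0335  0.02  ] side [0.5078 0.1023 0.02  ]
TR top [0.7367 0.0132 0.02  ] side 
BL top [0.5152 0.0874 0.02  ] side
```

Run:
```python
from h import *
from scipy.optimize import least_squares
def m(f,box,smax,vmin):
    a=cv2.imread('pics/%s.png'%f); h=cv2.cvtColor(a,cv2.COLOR_BGR2HSV)
    k=((h[...,1]<smax)&(h[...,2]>vmin)).astype(np.uint8); q=np.zeros_like(k); x0,x1,y0,y1=box; q[y0:y1,x0:x1]=k[y0:y1,x0:x1]; return q
for f,box in [('top0',(355,392,165,255)),('side0',(304,372,152,195))]:
    s=load(f); q=m(f,box,70,110)
    n,l,stt,_=cv2.connectedComponentsWithStats(q); i=1+np.argmax(stt[1:,4]); ys,xs=np.where(l==i)
    P=onz(s,np.c_[xs,ys],.050)[:,:2]
    print(f,len(xs),P.min(0),P.max(0))
    # handle portion
    d=P-np.array([.573,-.2765]); r=np.hypot(*d.T); H=P[(r>.045)]
    c=H.mean(0); u=np.linalg.svd(H-c)[2][0]; u=u*np.sign(u[0]); print(' handle yaw',np.degrees(np.arctan2(u[1],u[0])),'c',c,'ext',((H-c)@u).min(), 'endpt',c+u*((H-c)@u).min())
    cn=max(cv2.findContours((l==i).astype(np.uint8),0,1)[0],key=len).reshape(-1,2)
    C=onz(s,cn,.052)[:,:2]; w=(C-np.array([.573,-.2765]))@u>-.015
    C=C[w]
    g=least_squares(lambda p:np.hypot(*(C-p[:2]).T)-p[2],[.573,-.276,.027],loss='soft_l1',f_scale=.002).x; print(' head',g, 'perp off of line', np.cross(u,g[:2]-c))
```

```text
top0 627 [ 0.40639306 -0.30070117] [ 0.59833441 -0.24709417]
 handle yaw -5.60654843627592 c [ 0.46781376 -0.26375077] ext -0.06175971231547795 endpt [ 0.40634949 -0.25771705]
 head [ 0.57240176 -0.27469309  0.0263494 ] perp off of line -0.0006720755328527162
side0 371 [ 0.40599484 -0.30159006] [ 0.5993953  -0.23026435]
 handle yaw -4.114442605168848 c [ 0.46966568 -0.25488986] ext -0.06382122369900317 endpt [ 0.40600894 -0.25031076]
 head [ 0.56708683 -0.26682453  0.03132154] perp off of line -0.0049140604560253985<stdin>:17: DeprecationWarning: Arrays of 2-dimensional vectors are deprecated. Use arrays of 3-dimensional vectors instead. (deprecated in NumPy 2.0)
```

Run:
```python
from h import *
a=cv2.imread('pics/top0.png')[165:205,235:285]; b=cv2.imread('pics/side0.png')[215:265,255:305]
cv2.imwrite('pics/z3.png',np.hstack([cv2.resize(a,(400,320),interpolation=cv2.INTER_NEAREST),cv2.resize(b,(320,320),interpolation=cv2.INTER_NEAREST)]))
t=load('top0');s=load('side0')
print(proj(t,[[.5822,.0427,.061],[.5822,.0427,.045]]),proj(s,[[.5822,.0427,.061],[.5822,.0427,.045]]))
```

```text
[[255.35174622 180.89083852]
 [256.3028598  181.49998011]] [[277.1501517  233.65121221]
 [277.45623143 237.13161841]]
```

View pics/z3.png

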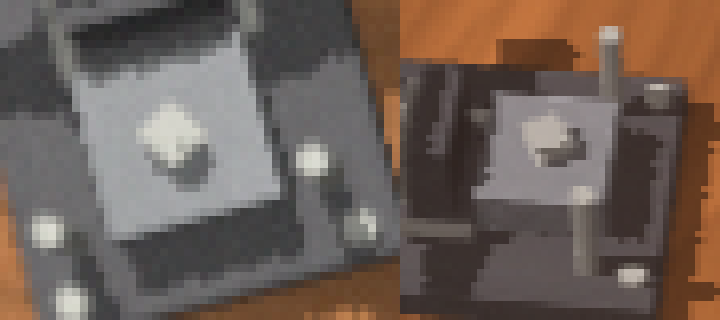

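```bash
cat > plan.py <<'E'
from h import *
import sys
def down(psi):
    c,s=np.cos(np.radians(psi)),np.sin(np.radians(psi))
    return np.array([[c,s,0],[s,-c,0],[0,0,-1.]])
def psi_of(Rm): return np.degrees(np.arctan2(Rm[1,0],Rm[0,0]))
def plan(way,n_each,turn=None,p=None,Rm=None,zero_z=False):
    s=robot.read_state()
    if p is None: p=np.array(s['position']); Rm=R.from_rotvec(s['eef_rot']).as_matrix()
    ps=psi_of(Rm)
    print('t',round(s['t'],2),'p',p.round(4),'psi',round(ps,1),'tilt',np.degrees(np.arccos(-Rm[2,2])).round(2),'F',np.round(s['wrist_force'],1),'T',np.round(s['wrist_torque'],2),'op',round(s['opening'],3),'q',np.round(s['q'],2))
    for (x,y,z,dp),n in zip(way,n_each):   # dp: change of psi, signed
        tgt=np.array([x,y,z])
        # fix tilt in first row by absolute target
        ps0=ps
        p0=p
        for i in range(n):
            pn=p0+(tgt-p0)*(i+1)/n; psn=ps0+dp*(i+1)/n; Rn=down(psn)
            d=Rm.T@(pn-p)*1000; w=np.degrees(R.from_matrix(Rm.T@Rn).as_rotvec())
            print([list(np.round(d,1)),list(np.round(w,1))])
            p,Rm=pn,Rn
        ps=ps0+dp
E
cat > /dev/null; python3 -c "
from plan import *
plan([(.38,.25,.40,-72),(.473,-.2643,.36,-98.2)],[11,14])"
```

```text
t 0.1 p [0.1677 0.6019 0.4038] psi -15.6 tilt 0.11 F [ 0.2 -0.3 -0.1] T [0.   0.02 0.02] op 1.002 q [ 1.56  0.39  0.01 -0.   -1.19 -0.26]
[[np.float64(27.2), np.float64(25.6), np.float64(0.4)], [np.float64(0.1), np.float64(-0.0), np.float64(6.5)]]
[[np.float64(29.9), np.float64(22.4), np.float64(0.3)], [np.float64(0.0), np.float64(0.0), np.float64(6.5)]]
[[np.float64(32.3), np.float64(18.8), np.float64(0.3)], [np.float64(0.0), np.float64(0.0), np.float64(6.5)]]
[[np.float64(34.2), np.float64(15.0), np.float64(0.3)], [np.float64(0.0), np.float64(0.0), np.float64(6.5)]]
[[np.float64(35.7), np.float64(11.0), np.float64(0.3)], [np.float64(0.0), np.float64(0.0), np.float64(6.5)]]
[[np.float64(36.7), np.float64(6.9), np.float64(0.3)], [np.float64(0.0), np.float64(0.0), np.float64(6.5)]]
[[np.float64(37.3), np.float64(2.6), np.float64(0.3)], [np.float64(0.0), np.float64(0.0), np.float64(6.5)]]
[[np.float64(37.3), np.float64(-1.6), np.float64(0.3)], [np.float64(0.0), np.float64(0.0), np.float64(6.5)]]
[[np.float64(36.9), np.float64(-5.9), np.float64(0.3)], [np.float64(0.0), np.float64(0.0), 
[... 1073 characters left out ...]
4(0.0), np.float64(0.0), np.float64(7.0)]]
[[np.float64(16.4), np.float64(-33.5), np.float64(2.9)], [np.float64(0.0), np.float64(0.0), np.float64(7.0)]]
[[np.float64(12.2), np.float64(-35.3), np.float64(2.9)], [np.float64(0.0), np.float64(0.0), np.float64(7.0)]]
[[np.float64(7.8), np.float64(-36.5), np.float64(2.9)], [np.float64(0.0), np.float64(0.0), np.float64(7.0)]]
[[np.float64(3.3), np.float64(-37.2), np.float64(2.9)], [np.float64(0.0), np.float64(0.0), np.float64(7.0)]]
[[np.float64(-1.3), np.float64(-37.3), np.float64(2.9)], [np.float64(0.0), np.float64(0.0), np.float64(7.0)]]
[[np.float64(-5.9), np.float64(-36.9), np.float64(2.9)], [np.float64(0.0), np.float64(0.0), np.float64(7.0)]]
```

>>> {"fn": "jog_arm", "kwargs": {
  "increments": [
    [[27, 25, 0], [0, 0, 6.5], -1],
    [[30, 22, 0], [0, 0, 6.5], -1],
    [[32, 19, 0], [0, 0, 6.5], -1],
    [[34, 15, 0], [0, 0, 6.5], -1],
    [[36, 11, 0], [0, 0, 6.5], -1],
    [[37, 7, 0], [0, 0, 6.5], -1],
    [[37, 3, 0], [0, 0, 6.5], -1],
    [[37, -2, 0], [0, 0, 6.5], -1],
    [[37, -6, 0], [0, 0, 6.5], -1],
    [[36, -10, 0], [0, 0, 6.5], -1]
  ]
}}

```text
t: 0.93
position: [0.3577, 0.2708, 0.3984]
eef_rot: [2.345, -2.075, 0.006]
wrist_force: [1.2, 1.5, 0.6]
opening: 1.006
```

```bash
sed -i 's/print(\[list(np.round(d,1)),list(np.round(w,1))\])/print(np.round(d,0).tolist(),np.round(w,1).tolist())/' plan.py; python3 -c "
from plan import *
plan([(.473,-.2643,.36,-113)],[19])"
```

```text
t 0.93 p [0.3577 0.2708 0.3984] psi -83.0 tilt 0.61 F [1.2 1.5 0.6] T [ 0.17 -0.11 -0.01] op 1.006 q [ 1.01  0.09 -0.41  0.   -1.08 -0.89]
[29.0, -3.0, 2.0] [0.3, -0.6, 5.9]
[28.0, -6.0, 2.0] [0.0, 0.0, 5.9]
[28.0, -8.0, 2.0] [0.0, 0.0, 5.9]
[27.0, -11.0, 2.0] [0.0, 0.0, 5.9]
[25.0, -14.0, 2.0] [0.0, 0.0, 5.9]
[24.0, -16.0, 2.0] [0.0, 0.0, 5.9]
[22.0, -19.0, 2.0] [0.0, 0.0, 5.9]
[20.0, -21.0, 2.0] [0.0, 0.0, 5.9]
[17.0, -23.0, 2.0] [0.0, 0.0, 5.9]
[15.0, -25.0, 2.0] [0.0, 0.0, 5.9]
[12.0, -26.0, 2.0] [0.0, 0.0, 5.9]
[10.0, -27.0, 2.0] [0.0, 0.0, 5.9]
[7.0, -28.0, 2.0] [0.0, 0.0, 5.9]
[4.0, -29.0, 2.0] [0.0, 0.0, 5.9]
[1.0, -29.0, 2.0] [0.0, 0.0, 5.9]
[-2.0, -29.0, 2.0] [0.0, 0.0, 5.9]
[-5.0, -28.0, 2.0] [0.0, 0.0, 5.9]
[-8.0, -28.0, 2.0] [0.0, 0.0, 5.9]
[-11.0, -27.0, 2.0] [0.0, 0.0, 5.9]
```

>>> {"fn": "jog_arm", "kwargs": {
  "increments": [
    [[29, -3, 2], [0, 0, 6], -1],
    [[28, -6, 2], [0, 0, 6], -1],
    [[28, -8, 2], [0, 0, 6], -1],
    [[27, -11, 2], [0, 0, 6], -1],
    [[25, -14, 2], [0, 0, 6], -1],
    [[24, -16, 2], [0, 0, 6], -1],
    [[22, -19, 2], [0, 0, 6], -1],
    [[20, -21, 2], [0, 0, 6], -1],
    [[17, -23, 2], [0, 0, 6], -1],
    [[15, -25, 2], [0, 0, 6], -1]
  ]
}}

```text
t: 1.77
position: [0.4091, -0.0309, 0.379]
eef_rot: [0.91, -2.998, 0.013]
wrist_force: [-0.1, 0.0, 0.1]
opening: 1.004
```

```bash
python3 -c "
from plan import *
r=psi_of(R.from_rotvec(robot.read_state()['eef_rot']).as_matrix())
plan([(.473,-.2643,.34,(-5.8-180-r)%-360)],[10])"
```

```text
t 1.77 p [ 0.4091 -0.0309  0.379 ] psi -146.2 tilt 0.66 F [-0.1  0.   0.1] T [ 0.1  -0.26  0.01] op 1.004 q [ 0.33  0.04 -0.52  0.01 -1.02 -1.31]
[8.0, -23.0, 4.0] [-0.3, -0.6, 4.0]
[6.0, -23.0, 4.0] [0.0, 0.0, 4.0]
[4.0, -24.0, 4.0] [0.0, 0.0, 4.0]
[3.0, -24.0, 4.0] [0.0, 0.0, 4.0]
[1.0, -24.0, 4.0] [0.0, 0.0, 4.0]
[-1.0, -24.0, 4.0] [0.0, 0.0, 4.0]
[-2.0, -24.0, 4.0] [0.0, 0.0, 4.0]
[-4.0, -24.0, 4.0] [0.0, 0.0, 4.0]
[-6.0, -24.0, 4.0] [0.0, 0.0, 4.0]
[-7.0, -23.0, 4.0] [0.0, 0.0, 4.0]
```

>>> {"fn": "jog_arm", "kwargs": {
  "increments": [
    [[8, -24, 6], [0, -0.6, 4], -1],
    [[6, -24, 6], [0, 0, 4], -1],
    [[4, -24, 6], [0, 0, 4], -1],
    [[3, -25, 6], [0, 0, 4], -1],
    [[1, -25, 6], [0, 0, 4], -1],
    [[-1, -25, 6], [0, 0, 4], -1],
    [[-2, -25, 6], [0, 0, 4], -1],
    [[-4, -25, 6], [0, 0, 4], -1],
    [[-6, -24, 6], [0, 0, 4], -1],
    [[-7, -24, 6], [0, 0, 4], -1]
  ]
}}

```text
t: 2.6
position: [0.4691, -0.2876, 0.3156]
eef_rot: [0.235, 3.132, -0.003]
wrist_force: [0.1, -0.1, -0.4]
opening: 1.0
```

```bash
python3 -c "
from plan import *
snap('top','top1');snap('side','side1')
r=psi_of(R.from_rotvec(robot.read_state()['eef_rot']).as_matrix())
plan([(.473,-.2643,.205,(174.2-r+180)%360-180)],[10])"
```

```text
t 2.7 p [ 0.4692 -0.2888  0.3144] psi 171.4 tilt 0.11 F [-0.8  0.9 -0.7] T [ 0.07 -0.08 -0.01] op 0.997 q [-0.26  0.34 -0.3   0.   -0.92 -1.47]
[-0.0, 3.0, 11.0] [-0.1, -0.0, -0.3]
[-0.0, 2.0, 11.0] [0.0, 0.0, -0.3]
[-0.0, 2.0, 11.0] [0.0, 0.0, -0.3]
[-0.0, 2.0, 11.0] [0.0, 0.0, -0.3]
[-0.0, 2.0, 11.0] [0.0, 0.0, -0.3]
[-0.0, 2.0, 11.0] [0.0, 0.0, -0.3]
[-0.0, 2.0, 11.0] [0.0, 0.0, -0.3]
[-0.0, 2.0, 11.0] [0.0, 0.0, -0.3]
[-0.0, 2.0, 11.0] [0.0, 0.0, -0.3]
[-0.0, 2.0, 11.0] [0.0, 0.0, -0.3]
```

View pics/top1.png

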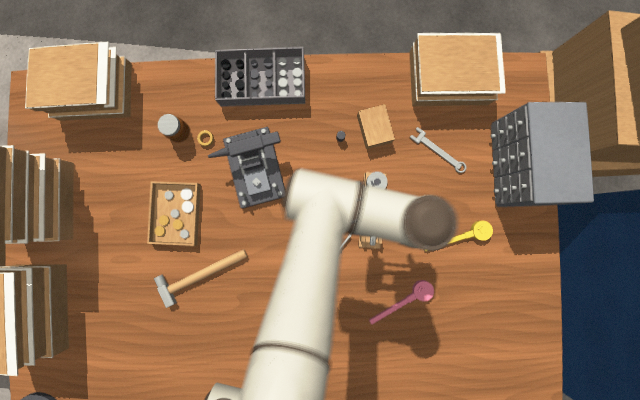

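View pics/side1.png

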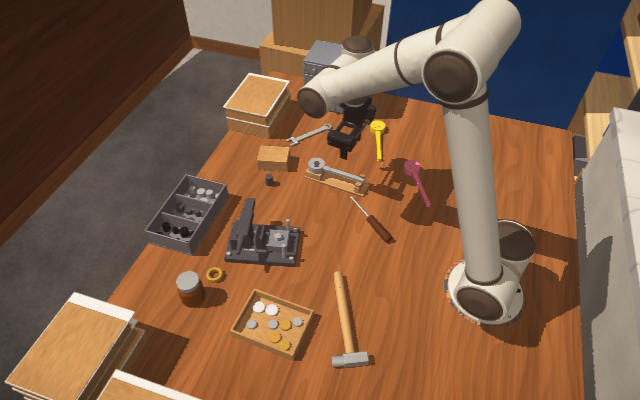

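>>> {"fn": "jog_arm", "kwargs": {
  "increments": [
    [[0, 10, 8], [0, 0, -1.5], -1],
    [[0, 10, 8], [0, 0, -1], -1],
    [[0, 5, 8], [0, 0, 0], -1],
    [[0, 0, 10], [0, 0, 0], -1],
    [[0, 0, 10], [0, 0, 0], -1],
    [[0, 0, 10], [0, 0, 0], -1],
    [[0, 0, 8], [0, 0, 0], -1],
    [[0, 0, 6], [0, 0, 0], -1],
    [[0, 0, 4], [0, 0, 0], -1],
    [[0, 0, 0], [0, 0, 0], -1]
  ]
}}

```text
t: 3.53
position: [0.4706, -0.2518, 0.2349]
eef_rot: [-0.138, -3.133, -0.001]
wrist_force: [0.9, -0.5, 0.7]
opening: 0.998
```

```bash
python3 -c "
from plan import *
snap('side','side2')
a=cv2.imread('pics/side2.png')[90:220,270:420]; cv2.imwrite('pics/z4.png',cv2.resize(a,None,fx=4,fy=4))
r=psi_of(R.from_rotvec(robot.read_state()['eef_rot']).as_matrix())
plan([(.473,-.2643,.205,(174.2-r+180)%360-180)],[2])"
```

```text
t 3.58 p [ 0.4707 -0.2519  0.2353] psi 175.0 tilt 0.3 F [0.  0.8 0. ] T [ 0.03 -0.2  -0.  ] op 1.001 q [-0.19  0.42 -0.43  0.   -0.73 -1.47]
[-2.0, -6.0, 15.0] [0.0, -0.3, 0.4]
[-2.0, -6.0, 15.0] [0.0, 0.0, 0.4]
```

View pics/z4.png

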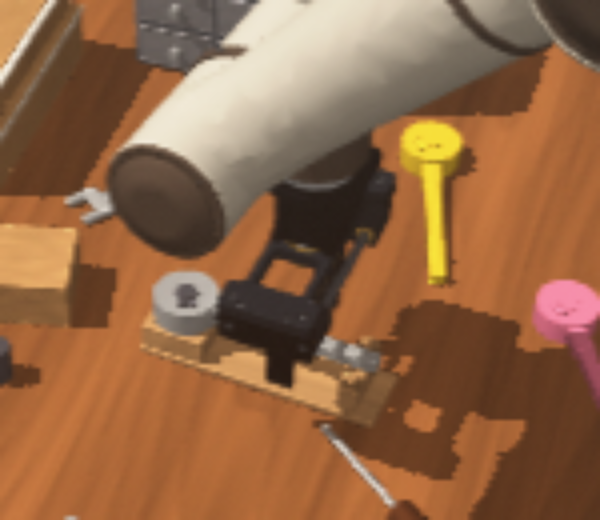

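>>> {"fn": "jog_arm", "kwargs": {
  "increments": [
    [[-1, -6, 6], [0, 0, 0.4], -1],
    [[-1, -5, 7], [0, 0, 0.4], -1],
    [[-1, -1, 7], [0, 0, 0], -1],
    [[0, 0, 6], [0, 0, 0], -1],
    [[0, 0, 3], [0, 0, 0], -1],
    [[0, 0, 0], [0, 0, 0], -1],
    [[0, 0, 0], [0, 0, 0], 1],
    [[0, 0, 0], [0, 0, 0], 1],
    [[0, 0, 0], [0, 0, 0], 1],
    [[0, 0, 0], [0, 0, 0], 1]
  ],
  "newtons": 10
}}

```text
t: 4.42
position: [0.4733, -0.2664, 0.2044]
eef_rot: [-0.164, -3.135, 0.001]
wrist_force: [1.0, -0.8, -0.1]
opening: 0.782
```

```bash
python3 -c "
from plan import *
plan([(.473,-.2643,.205,0)],[1])"
```

```text
t 4.42 p [ 0.4733 -0.2664  0.2044] psi 174.0 tilt 0.11 F [ 1.  -0.8 -0.1] T [ 0.05 -0.15  0.  ] op 0.782 q [-0.21  0.48 -0.43  0.   -0.66 -1.46]
[0.0, 2.0, -1.0] [-0.0, -0.1, 0.0]
```

>>> {"fn": "jog_arm", "kwargs": {
  "increments": [
    [[0, 1.5, 0], [0, 0, 0], 1],
    [[0, 0, 0], [0, 0, 0], 1],
    [[0, 0, 0], [0, 0, 0], 1],
    [[0, 0, 0], [0, 0, 0], 1],
    [[0, 0, 0], [0, 0, 0], 1],
    [[0, 0, 0], [0, 0, 0], 1],
    [[0, 0, 0], [0, 0, 0], 1],
    [[0, 0, 0], [0, 0, 0], 1],
    [[0, 0, 0], [0, 0, 0], 1],
    [[0, 0, 0], [0, 0, 0], 1]
  ],
  "newtons": 10
}}

```text
t: 5.25
position: [0.4737, -0.2645, 0.2055]
eef_rot: [0.163, 3.137, -0.001]
wrist_force: [0.8, 0.9, -0.3]
opening: 0.16
```

```bash
python3 -c "
from plan import *
plan([(.473,-.2643,.205,0)],[1])"
```

```text
t 5.25 p [ 0.4737 -0.2645  0.2055] psi 174.1 tilt 0.05 F [ 0.8  0.9 -0.3] T [ 0.08 -0.13 -0.01] op 0.16 q [-0.21  0.48 -0.43  0.   -0.66 -1.47]
[1.0, 0.0, 1.0] [-0.0, 0.0, -0.0]
```

>>> {"fn": "jog_arm", "kwargs": {
  "increments": [
    [[0, 0, 0], [0, 0, 0], 1],
    [[0, 0, 0], [0, 0, 0], 1],
    [[0, 0, -3], [0, 0, 0], 1],
    [[0, 0, -6], [0, 0, 0], 1],
    [[0, 0, -8], [0, 0, 0], 1],
    [[0, 0, -10], [0, 0, 0], 1],
    [[0, 0, -10], [0, 0, 0], 1],
    [[0, 0, -8], [0, 0, 0], 1],
    [[0, 0, -4], [0, 0, 0], 1],
    [[0, 0, 0], [0, 0, 0], 1]
  ],
  "newtons": 58
}}

```text
t: 6.08
position: [0.4713, -0.2639, 0.2562]
eef_rot: [-0.165, -3.127, -0.004]
wrist_force: [1.1, -0.7, -3.2]
opening: 0.156
```

```bash
python3 -c "
from plan import *
snap('side','side3');snap('top','top3')
a=cv2.imread('pics/side3.png')[90:220,270:420]; cv2.imwrite('pics/z5.png',cv2.resize(a,None,fx=4,fy=4))
plan([(.473,-.2643,.205,0)],[1])"
```

```text
t 6.18 p [ 0.471  -0.2638  0.2552] psi 173.9 tilt 0.68 F [-0.4  0.3 -2.9] T [-0.04  0.01  0.02] op 0.152 q [-0.21  0.4  -0.39 -0.   -0.79 -1.47]
[-3.0, -0.0, 50.0] [0.1, -0.7, -0.0]
```

View pics/z5.png

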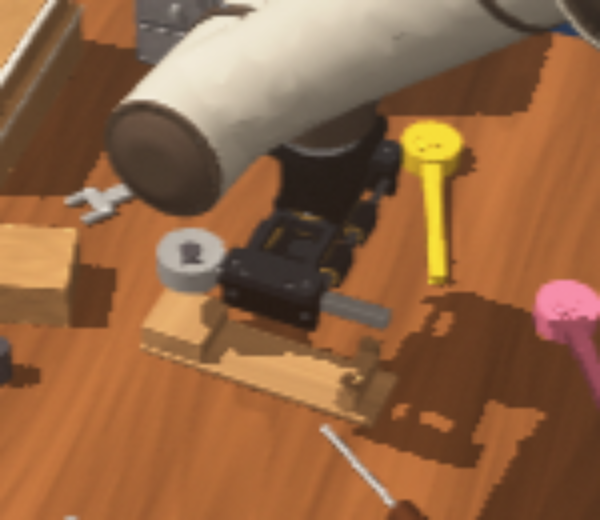

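View pics/top3.png

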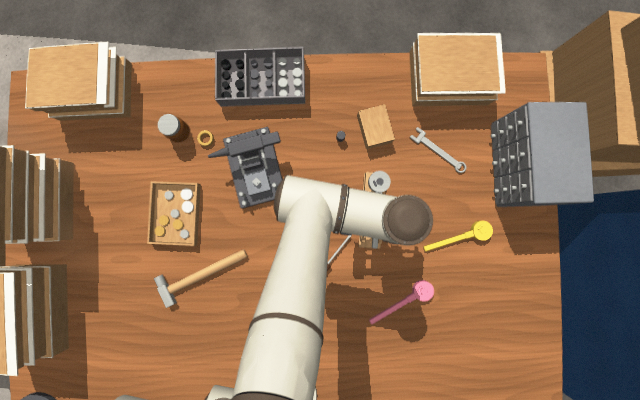

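```bash
python3 -c "
from plan import *
t=load('top3'); print('head',onz(t,[(379,181.5)],.102))
plan([(.471,-.245,.275,0),(.5117,-.0288,.275,51.5)],[2,14])"
```

```text
head [[ 0.56776641 -0.27314816  0.102     ]]
t 6.18 p [ 0.471  -0.2638  0.2552] psi 173.9 tilt 0.68 F [-0.4  0.3 -2.9] T [-0.04  0.01  0.02] op 0.152 q [-0.21  0.4  -0.39 -0.   -0.79 -1.47]
[1.0, 9.0, -10.0] [0.1, -0.7, -0.0]
[1.0, 9.0, -10.0] [0.0, 0.0, 0.0]
[-1.0, 16.0, 0.0] [0.0, 0.0, -3.7]
[-2.0, 16.0, 0.0] [0.0, 0.0, -3.7]
[-3.0, 15.0, 0.0] [0.0, 0.0, -3.7]
[-4.0, 15.0, 0.0] [0.0, 0.0, -3.7]
[-5.0, 15.0, 0.0] [0.0, 0.0, -3.7]
[-6.0, 14.0, 0.0] [0.0, 0.0, -3.7]
[-7.0, 14.0, 0.0] [0.0, 0.0, -3.7]
[-8.0, 14.0, 0.0] [0.0, 0.0, -3.7]
[-9.0, 13.0, 0.0] [0.0, 0.0, -3.7]
[-10.0, 12.0, 0.0] [0.0, 0.0, -3.7]
[-10.0, 12.0, 0.0] [0.0, 0.0, -3.7]
[-11.0, 11.0, 0.0] [0.0, 0.0, -3.7]
[-12.0, 10.0, 0.0] [0.0, 0.0, -3.7]
[-12.0, 10.0, 0.0] [0.0, 0.0, -3.7]
```

>>> {"fn": "jog_arm", "kwargs": {
  "increments": [
    [[1, 9, -10], [0, -0.7, 0], 1],
    [[1, 9, -10], [0, 0, 0], 1],
    [[-1, 16, 0], [0, 0, -3.7], 1],
    [[-2, 16, 0], [0, 0, -3.7], 1],
    [[-3, 15, 0], [0, 0, -3.7], 1],
    [[-4, 15, 0], [0, 0, -3.7], 1],
    [[-5, 15, 0], [0, 0, -3.7], 1],
    [[-6, 14, 0], [0, 0, -3.7], 1],
    [[-7, 14, 0], [0, 0, -3.7], 1],
    [[-8, 14, 0], [0, 0, -3.7], 1]
  ]
}}

```text
t: 7.02
position: [0.4904, -0.1119, 0.2807]
eef_rot: [-0.674, 3.067, 0.005]
wrist_force: [-1.3, -0.2, -2.7]
opening: 0.155
```

```bash
python3 -c "
from plan import *
r=psi_of(R.from_rotvec(robot.read_state()['eef_rot']).as_matrix())
plan([(.5117,-.0288,.275,(-134.6-r+180)%360-180)],[7])"
```

```text
t 7.02 p [ 0.4904 -0.1119  0.2807] psi -155.2 tilt 0.2 F [-1.3 -0.2 -2.7] T [ 0.05 -0.04 -0.06] op 0.155 q [ 0.1   0.31 -0.45 -0.   -0.8  -1.23]
[-8.0, 9.0, 1.0] [0.2, 0.1, -2.9]
[-8.0, 9.0, 1.0] [0.0, 0.0, -2.9]
[-9.0, 9.0, 1.0] [0.0, 0.0, -2.9]
[-9.0, 8.0, 1.0] [0.0, 0.0, -2.9]
[-10.0, 8.0, 1.0] [0.0, 0.0, -2.9]
[-10.0, 7.0, 1.0] [0.0, 0.0, -2.9]
[-10.0, 7.0, 1.0] [0.0, 0.0, -2.9]
```

>>> {"fn": "jog_arm", "kwargs": {
  "increments": [
    [[-8, 9, 1], [0, 0, -2.9], 1],
    [[-8, 9, 1], [0, 0, -2.9], 1],
    [[-9, 9, 1], [0, 0, -2.9], 1],
    [[-9, 8, 1], [0, 0, -2.9], 1],
    [[-10, 8, 1], [0, 0, -2.9], 1],
    [[-9, 6, 0], [0, 0, -2.5], 1],
    [[-5, 4, 0], [0, 0, -1.5], 1],
    [[-2, 1, 0], [0, 0, 0], 1],
    [[0, 0, 0], [0, 0, 0], 1],
    [[0, 0, 0], [0, 0, 0], 1]
  ]
}}

```text
t: 7.85
position: [0.5094, -0.0204, 0.2816]
eef_rot: [-1.199, 2.897, 0.003]
wrist_force: [0.2, -0.4, -3.1]
opening: 0.156
```

```bash
python3 -c "
from plan import *
snap('side','side4');snap('top','top4')
a=cv2.imread('pics/side4.png')[150:290,200:350]; b=cv2.imread('pics/top4.png')[100:240,190:340]
cv2.imwrite('pics/z6.png',cv2.resize(np.hstack([a,b]),None,fx=2.6,fy=2.6))
r=psi_of(R.from_rotvec(robot.read_state()['eef_rot']).as_matrix())
plan([(.5117,-.0288,.245,(-134.6-r+180)%360-180)],[3])"
```

```text
t 7.95 p [ 0.5094 -0.0208  0.2815] psi -135.1 tilt 0.37 F [ 0.   0.6 -2.8] T [-0.06  0.01 -0.01] op 0.152 q [ 0.28  0.32 -0.44 -0.   -0.81 -1.06]
[1.0, -2.0, 12.0] [-0.0, 0.4, -0.2]
[1.0, -2.0, 12.0] [0.0, 0.0, -0.2]
[1.0, -2.0, 12.0] [0.0, 0.0, -0.2]
```

View pics/z6.png

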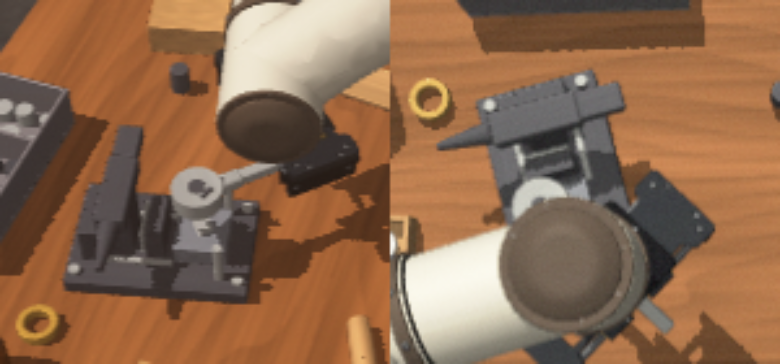

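```bash
python3 -c "
from plan import *
s=load('side4')
a=s['frame'][200:245,255:310].astype(np.uint8)[:,:,::-1]; cv2.imwrite('pics/z7.png',cv2.resize(a,None,fx=10,fy=10,interpolation=cv2.INTER_NEAREST))
st=robot.read_state();M=R.from_rotvec(st['eef_rot']).as_matrix()
P=np.array(st['position'])+M@np.array([-.0994,0,.1535]); print(P,proj(s,P)-[255,200])
k=[P+M@np.array([.027*np.cos(t),.027*np.sin(t),0]) for t in np.linspace(0,6.283,9)]
print(((proj(s,k)-[255,200]+.5)*10).round())
"
```

```text
[0.58049447 0.05012492 0.12869625] [[20.36060959 20.39353399]]
[[301. 175.]
 [303. 234.]
 [249. 279.]
 [171. 283.]
 [115. 243.]
 [115. 184.]
 [169. 140.]
 [246. 137.]
 [301. 175.]]
```

View pics/z7.png

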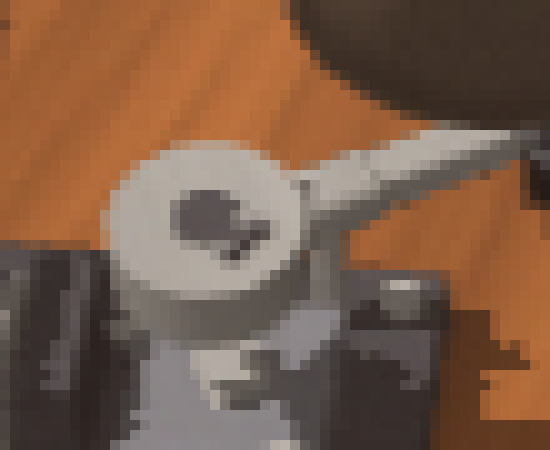

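```bash
python3 -c "
from plan import *
s=load('side4')
print(onz(s,[(255+19.8,200+21.4),(255+20.36,220.39)],.1287))
print(onz(s,[(255+19.8,200+21.4)],.1257))
# predicted tops
print(proj(s,[.5815,.042,.061])-[255,200])
"
```

```text
[[0.58062098 0.05385807 0.1287    ]
 [0.58049924 0.05011681 0.1287    ]]
[[0.58169731 0.0516299  0.1257    ]]
[[22.4749428  33.52708325]]
```

>>> {"fn": "jog_arm", "kwargs": {
  "increments": [
    [[2, -3, 8], [0, 0.4, 0], 1],
    [[2, -2, 10], [0, 0, 0], 1],
    [[1, -1, 10], [0, 0, 0], 1],
    [[0, 0, 8], [0, 0, 0], 1],
    [[0, 0, 4], [0, 0, 0], 1],
    [[0, 0, 0], [0, 0, 0], 1],
    [[0, 0, 0], [0, 0, 0], 1],
    [[0, 0, 0], [0, 0, 0], 1],
    [[0, 0, 0], [0, 0, 0], 1],
    [[0, 0, 0], [0, 0, 0], 1]
  ]
}}

```text
t: 8.78
position: [0.5101, -0.0326, 0.2382]
eef_rot: [1.191, -2.904, 0.002]
wrist_force: [-0.1, 0.1, -4.2]
opening: 0.152
```

```bash
cat > chk.py <<'E'
from plan import *
def chk(f=None):
    st=robot.read_state();M=R.from_rotvec(st['eef_rot']).as_matrix()
    P=np.array(st['position'])+M@np.array([-.0994,0,.1755])
    print('t',round(st['t'],2),'head under',P.round(4),'hyaw-clamp',round((psi_of(M)-180-13.4+180)%360-180,1),'p',np.round(st['position'],4),'tilt rv',np.round(M[:2,2],3),'F',np.round(st['wrist_force'],1),'T',np.round(st['wrist_torque'],2),'op',round(st['opening'],3))
    if f:
        s=snap('side',f); a=s['frame'][180:260,230:340][:,:,::-1].copy(); cv2.imwrite('pics/z_%s.png'%f,cv2.resize(a,None,fx=7,fy=7,interpolation=cv2.INTER_CUBIC))
E
python3 -c "
from chk import *
chk('side5')
plan([(.510,-.030,.235,0)],[1])"
```

```text
t 8.78 head under [0.5806 0.0368 0.0624] hyaw-clamp 31.2 p [ 0.5101 -0.0326  0.2382] tilt rv [-0.002 -0.002] F [-0.1  0.1 -4.2] T [-0.06 -0.01 -0.02] op 0.152
t 8.83 p [ 0.5102 -0.0325  0.2383] psi -135.4 tilt 0.15 F [ 0.5 -0.6 -3.1] T [-0.02 -0.03  0.03] op 0.153 q [ 0.25  0.39 -0.48  0.   -0.71 -1.05]
[-2.0, 2.0, 3.0] [-0.0, -0.1, 0.0]
```

View pics/z_side5.png

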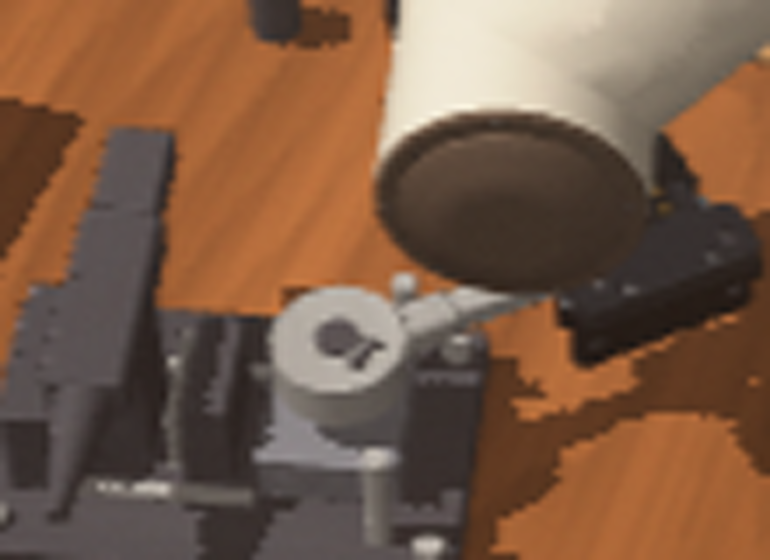

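```bash
python3 -c "
from chk import *
s=load('side5')
print(onz(s,[(278.1,228.4)],.0844), proj(s,[.5806,.0368,.0844]))
"
```

```text
[[0.57857847 0.0412931  0.0844    ]] [[278.01594847 227.01352696]]
```

>>> {"fn": "jog_arm", "kwargs": {
  "increments": [
    [[-3, 1, 0], [0, 0, 0], 1],
    [[0, 0, 2], [0, 0, 0], 1],
    [[0, 0, 2], [0, 0, 0], 1],
    [[0, 0, 2], [0, 0, 0], 1],
    [[0, 0, 2], [0, 0, 0], 1],
    [[0, 0, 2], [0, 0, 0], 1],
    [[0, 0, 0], [0, 0, 0], 1],
    [[0, 0, 0], [0, 0, 0], 1],
    [[0, 0, 0], [0, 0, 0], 1],
    [[0, 0, 0], [0, 0, 0], 1]
  ]
}}

```text
t: 9.67
position: [0.5118, -0.0288, 0.228]
eef_rot: [1.194, -2.905, 0.003]
wrist_force: [-0.5, 0.8, -1.1]
opening: 0.151
```

```bash
python3 -c "
from chk import *
chk('side6')"
```

```text
t 9.67 head under [0.5825 0.0408 0.0524] hyaw-clamp 31.3 p [ 0.5118 -0.0288  0.228 ] tilt rv [-0.    -0.002] F [-0.5  0.8 -1.1] T [0.09 0.06 0.03] op 0.151
```

View pics/z_side6.png

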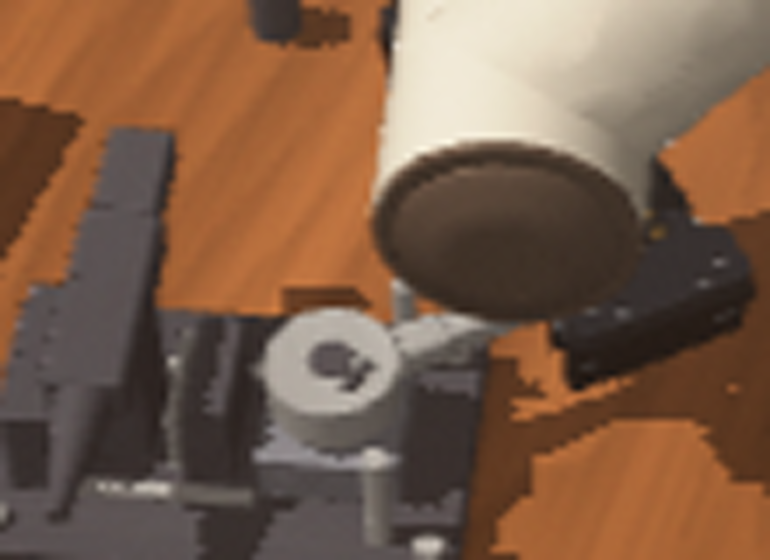

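>>> {"fn": "jog_arm", "kwargs": {
  "increments": [
    [[0, 0, 2], [0, 0, 0], 1],
    [[0, 0, 2], [0, 0, 0], 1],
    [[0, 0, 1.5], [0, 0, 0], 1],
    [[0, 0, 0], [0, 0, 0], 1],
    [[0, 0, 0], [0, 0, 0], 1],
    [[0, 0, 0], [0, 0, 0.7], 1],
    [[0, 0, 0], [0, 0, 0.7], 1],
    [[0, 0, 0], [0, 0, 0], 1],
    [[0, 0, 0], [0, 0, 0], 1],
    [[0, 0, 0], [0, 0, 0], 1]
  ]
}}

```text
t: 10.55
position: [0.511, -0.0279, 0.2217]
eef_rot: [1.158, -2.917, 0.0]
wrist_force: [-2.2, 2.9, -2.1]
opening: 0.152
```

```bash
python3 -c "
from chk import *
chk('side7')"
```

```text
t 10.55 head under [0.5829 0.0401 0.046 ] hyaw-clamp 29.9 p [ 0.511  -0.0279  0.2217] tilt rv [-0.002 -0.001] F [-2.2  2.9 -2.1] T [0.49 0.36 0.26] op 0.152
```

View pics/z_side7.png

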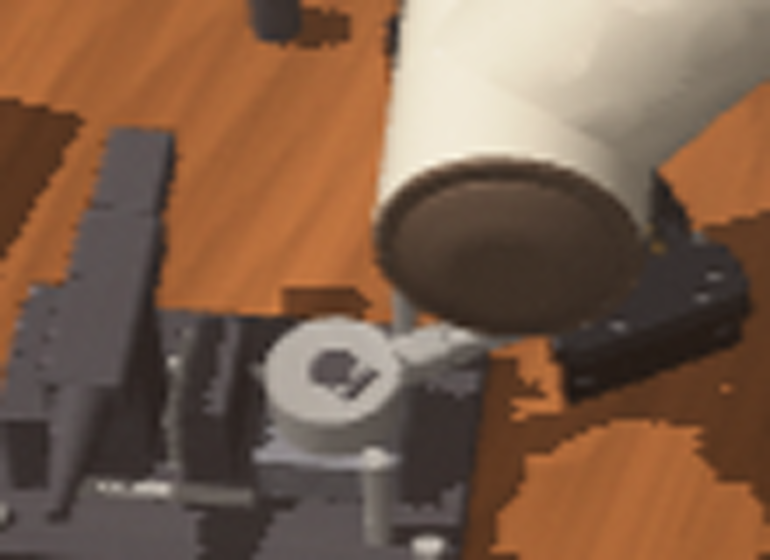

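```bash
python3 -c "
from chk import *
s=load('side7')
print(proj(s,[[.5822,.0427,.067],[.5815,.042,.067],[.5822,.0427,.075]]))
print(onz(s,[(277.1,232.9)],.067))
"
```

```text
[[277.03398766 232.33022555]
 [277.35988022 232.20599564]
 [276.87790853 230.5552525 ]]
[[0.58128348 0.04451535 0.067     ]]
```

```bash
cat > sw.py <<'E'
from chk import *
C=np.array([.5822,.0425]); L=.0994; CY=13.4
def Maxis():
    st=robot.read_state(); p=np.array(st['position'])[:2]-C; F=st['wrist_force']; return st['wrist_torque'][2]+p[0]*F[1]-p[1]*F[0]
def swing(phi,n,z=.221,ext=0):
    chk(); print('Maxis',round(Maxis(),3))
    s=robot.read_state(); p=np.array(s['position']); Rm=R.from_rotvec(s['eef_rot']).as_matrix()
    p0=(psi_of(Rm)-180-CY+180)%360-180
    for i in range(n):
        a=p0+(phi-p0)*(i+1)/n; th=np.radians(a+CY)
        pn=np.array([*(C-L*np.array([np.cos(th),np.sin(th)])),p[2]+(z-p[2])*(i+1)/n if i<3 else z]); Rn=down(a+CY+180)
        print(np.round(Rm.T@(pn-p)*1000,1).tolist(),np.degrees(R.from_matrix(Rm.T@Rn).as_rotvec()).round(1).tolist())
        p,Rm=pn,Rn
E
python3 -c "
from sw import *
swing(-38,17)"
```

```text
t 10.6 head under [0.5829 0.0401 0.046 ] hyaw-clamp 29.9 p [ 0.511  -0.0279  0.2217] tilt rv [-0.002 -0.001] F [-2.   1.3 -3.2] T [0.66 0.41 0.26] op 0.154
Maxis 0.029
[-0.9, 9.3, 0.0] [0.0, -0.1, 4.0]
[-0.2, 6.9, 0.1] [0.0, 0.0, 4.0]
[-0.2, 6.9, 0.1] [0.0, 0.0, 4.0]
[-0.2, 6.9, 0.5] [0.0, 0.0, 4.0]
[-0.2, 6.9, 0.0] [0.0, 0.0, 4.0]
[-0.2, 6.9, 0.0] [0.0, 0.0, 4.0]
[-0.2, 6.9, 0.0] [0.0, 0.0, 4.0]
[-0.2, 6.9, 0.0] [0.0, 0.0, 4.0]
[-0.2, 6.9, 0.0] [0.0, 0.0, 4.0]
[-0.2, 6.9, 0.0] [0.0, 0.0, 4.0]
[-0.2, 6.9, 0.0] [0.0, 0.0, 4.0]
[-0.2, 6.9, 0.0] [0.0, 0.0, 4.0]
[-0.2, 6.9, 0.0] [0.0, 0.0, 4.0]
[-0.2, 6.9, 0.0] [0.0, 0.0, 4.0]
[-0.2, 6.9, 0.0] [0.0, 0.0, 4.0]
[-0.2, 6.9, 0.0] [0.0, 0.0, 4.0]
[-0.2, 6.9, 0.0] [0.0, 0.0, 4.0]
```

>>> {"fn": "jog_arm", "kwargs": {
  "increments": [
    [[-0.5, 6, 0.3], [0, 0, 2.5], 1],
    [[-0.3, 7, 0.2], [0, 0, 3.5], 1],
    [[-0.2, 7, 0.2], [0, 0, 4], 1],
    [[-0.2, 7, 0], [0, 0, 4], 1],
    [[-0.2, 7, 0], [0, 0, 4], 1],
    [[-0.2, 7, 0], [0, 0, 4], 1],
    [[-0.2, 7, 0], [0, 0, 4], 1],
    [[-0.2, 7, 0], [0, 0, 4], 1],
    [[-0.2, 7, 0], [0, 0, 4], 1],
    [[-0.2, 7, 0], [0, 0, 4], 1]
  ]
}}

```text
t: 11.43
position: [0.4826, 0.0341, 0.2216]
eef_rot: [0.108, -3.139, 0.007]
wrist_force: [-1.4, 2.6, -3.2]
opening: 0.148
```

```bash
python3 -c "
from sw import *
swing(-38,8)"
```

```text
t 11.43 head under [0.5816 0.0401 0.046 ] hyaw-clamp -9.5 p [0.4826 0.0341 0.2216] tilt rv [-0.001 -0.005] F [-1.4  2.6 -3.2] T [0.75 0.45 0.65] op 0.148
Maxis 0.382
[-0.8, 7.7, 0.0] [-0.3, -0.0, 3.6]
[-0.2, 6.2, 0.1] [0.0, 0.0, 3.6]
[-0.2, 6.2, 0.1] [0.0, 0.0, 3.6]
[-0.2, 6.2, 0.2] [0.0, 0.0, 3.6]
[-0.2, 6.2, 0.0] [0.0, 0.0, 3.6]
[-0.2, 6.2, 0.0] [0.0, 0.0, 3.6]
[-0.2, 6.2, 0.0] [0.0, 0.0, 3.6]
[-0.2, 6.2, 0.0] [0.0, 0.0, 3.6]
```

>>> {"fn": "jog_arm", "kwargs": {
  "increments": [
    [[-0.5, 8, 0], [-0.3, 0, 3.6], 1],
    [[-0.2, 7, 0.1], [0, 0, 3.6], 1],
    [[-0.2, 6.5, 0.1], [0, 0, 3.6], 1],
    [[-0.2, 6.2, 0.1], [0, 0, 3.6], 1],
    [[-0.2, 6.2, 0], [0, 0, 3.6], 1],
    [[-0.2, 6.2, 0], [0, 0, 3.6], 1],
    [[-0.2, 6, 0], [0, 0, 3.4], 1],
    [[-0.1, 3, 0], [0, 0, 1.5], 1],
    [[0, 0, 0], [0, 0, 0], 1],
    [[0, 0, 0], [0, 0, 0], 1]
  ]
}}

```text
t: 12.27
position: [0.4905, 0.0832, 0.2214]
eef_rot: [-0.645, -3.073, 0.006]
wrist_force: [-1.5, 0.3, -2.7]
opening: 0.151
```

```bash
python3 -c "
from sw import *
chk('side8');print(Maxis());snap('top','top8')
swing(40,20)"
```

```text
t 12.27 head under [0.5811 0.0426 0.0458] hyaw-clamp -37.1 p [0.4905 0.0832 0.2214] tilt rv [-0.002 -0.003] F [-1.5  0.3 -2.7] T [0.28 0.38 0.26] op 0.151
0.3097567959997849
t 12.37 head under [0.5811 0.0424 0.0458] hyaw-clamp -37.1 p [0.4905 0.083  0.2214] tilt rv [-0.002 -0.003] F [-2.   0.8 -2.3] T [0.52 0.48 0.38] op 0.154
Maxis 0.383
[-1.1, -6.9, 0.0] [-0.2, -0.1, -3.9]
[-0.2, -6.7, 0.0] [0.0, 0.0, -3.9]
[-0.2, -6.7, 0.1] [0.0, 0.0, -3.9]
[-0.2, -6.7, 0.3] [0.0, 0.0, -3.9]
[-0.2, -6.7, 0.0] [0.0, 0.0, -3.9]
[-0.2, -6.7, 0.0] [0.0, 0.0, -3.9]
[-0.2, -6.7, 0.0] [0.0, 0.0, -3.9]
[-0.2, -6.7, 0.0] [0.0, 0.0, -3.9]
[-0.2, -6.7, 0.0] [0.0, 0.0, -3.9]
[-0.2, -6.7, 0.0] [0.0, 0.0, -3.9]
[-0.2, -6.7, 0.0] [0.0, 0.0, -3.9]
[-0.2, -6.7, 0.0] [0.0, 0.0, -3.9]
[-0.2, -6.7, 0.0] [0.0, 0.0, -3.9]
[-0.2, -6.7, 0.0] [0.0, 0.0, -3.9]
[-0.2, -6.7, 0.0] [0.0, 0.0, -3.9]
[-0.2, -6.7, 0.0] [0.0, 0.0, -3.9]
[-0.2, -6.7, 0.0] [0.0, 0.0, -3.9]
[-0.2, -6.7, 0.0] [0.0, 0.0, -3.9]
[-0.2, -6.7, 0.0] [0.0, 0.0, -3.9]
[-0.2, -6.7, 0.0] [0.0, 0.0, -3.9]
```

View pics/z_side8.png

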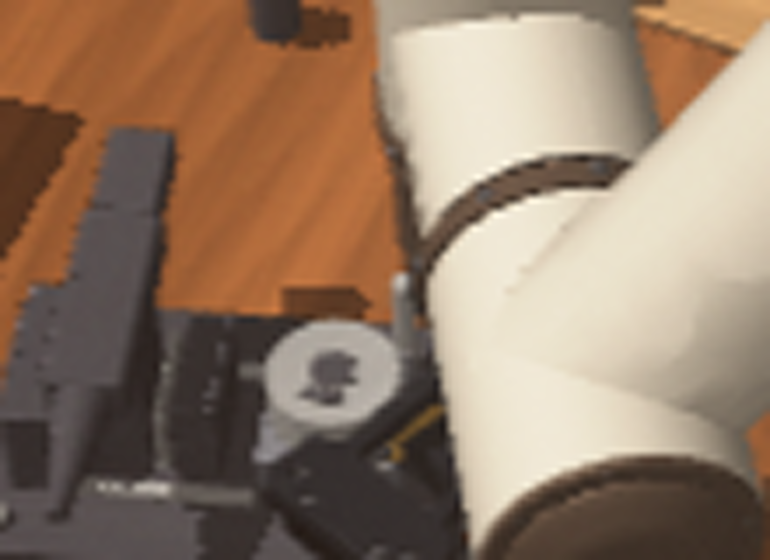

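View pics/top8.png

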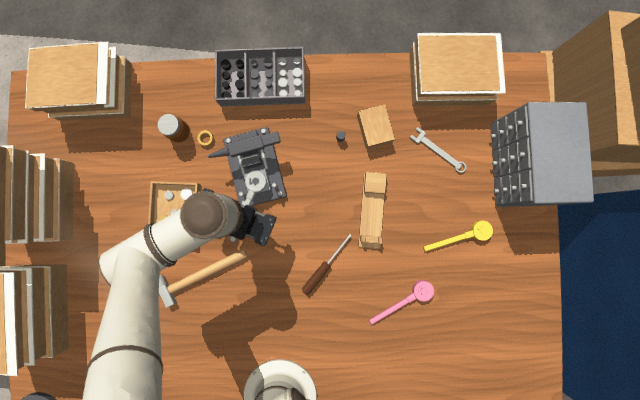

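>>> {"fn": "jog_arm", "kwargs": {
  "increments": [
    [[-1, -5, 0.3], [0, 0, -3], 1],
    [[-0.2, -7, 0], [0, 0, -4], 1],
    [[-0.2, -7, 0], [0, 0, -4], 1],
    [[-0.2, -7, 0], [0, 0, -4], 1],
    [[-0.2, -7, 0], [0, 0, -4], 1],
    [[-0.2, -7, 0], [0, 0, -4], 1],
    [[-0.2, -7, 0], [0, 0, -4], 1],
    [[-0.2, -7, 0], [0, 0, -4], 1],
    [[-0.2, -7, 0], [0, 0, -4], 1],
    [[-0.2, -7, 0], [0, 0, -4], 1]
  ]
}}

```text
t: 13.2
position: [0.4863, 0.0123, 0.2221]
eef_rot: [-0.461, 3.105, 0.001]
wrist_force: [-1.1, 3.2, -3.8]
opening: 0.155
```

```bash
python3 -c "
from sw import *
swing(40,9)"
```

```text
t 13.2 head under [0.5818 0.0414 0.0469] hyaw-clamp 3.5 p [0.4863 0.0123 0.2221] tilt rv [0.002 0.001] F [-1.1  3.2 -3.8] T [0.82 0.24 0.26] op 0.155
Maxis -0.083
[-1.4, -6.0, 0.1] [0.0, 0.1, -4.1]
[-0.2, -7.0, 0.2] [0.0, 0.0, -4.1]
[-0.2, -7.0, 0.3] [0.0, 0.0, -4.1]
[-0.2, -7.0, 0.5] [0.0, 0.0, -4.1]
[-0.2, -7.0, 0.0] [0.0, 0.0, -4.1]
[-0.2, -7.0, 0.0] [0.0, 0.0, -4.1]
[-0.2, -7.0, 0.0] [0.0, 0.0, -4.1]
[-0.2, -7.0, 0.0] [0.0, 0.0, -4.1]
[-0.2, -7.0, 0.0] [0.0, 0.0, -4.1]
```

Slipping freely. Continue to about +38.

>>> {"fn": "jog_arm", "kwargs": {
  "increments": [
    [[-1, -6, 0.3], [0, 0, -4], 1],
    [[-0.2, -7, 0.2], [0, 0, -4], 1],
    [[-0.2, -7, 0.2], [0, 0, -4], 1],
    [[-0.2, -7, 0.1], [0, 0, -4], 1],
    [[-0.2, -7, 0], [0, 0, -4], 1],
    [[-0.2, -7, 0], [0, 0, -4], 1],
    [[-0.2, -7, 0], [0, 0, -4], 1],
    [[-0.2, -6, 0], [0, 0, -3.5], 1],
    [[0, -3, 0], [0, 0, -2], 1],
    [[0, 0, 0], [0, 0, 0], 1]
  ]
}}

```text
t: 14.03
position: [0.5207, -0.0389, 0.2215]
eef_rot: [-1.374, 2.814, 0.0]
wrist_force: [-1.0, 4.2, -2.7]
opening: 0.15
```

```bash
python3 -c "
from sw import *
swing(-38,20)"
```

```text
t 14.03 head under [0.5833 0.0403 0.0469] hyaw-clamp 38.6 p [ 0.5207 -0.0389  0.2215] tilt rv [0.009 0.004] F [-1.   4.2 -2.7] T [1.18 0.43 0.31] op 0.15
Maxis -0.022
[-2.8, 8.2, 0.0] [-0.2, 0.5, 3.8]
[-0.2, 6.6, 0.0] [0.0, 0.0, 3.8]
[-0.2, 6.6, 0.1] [0.0, 0.0, 3.8]
[-0.2, 6.6, 0.4] [0.0, 0.0, 3.8]
[-0.2, 6.6, 0.0] [0.0, 0.0, 3.8]
[-0.2, 6.6, 0.0] [0.0, 0.0, 3.8]
[-0.2, 6.6, 0.0] [0.0, 0.0, 3.8]
[-0.2, 6.6, 0.0] [0.0, 0.0, 3.8]
[-0.2, 6.6, 0.0] [0.0, 0.0, 3.8]
[-0.2, 6.6, 0.0] [0.0, 0.0, 3.8]
[-0.2, 6.6, 0.0] [0.0, 0.0, 3.8]
[-0.2, 6.6, 0.0] [0.0, 0.0, 3.8]
[-0.2, 6.6, 0.0] [0.0, 0.0, 3.8]
[-0.2, 6.6, 0.0] [0.0, 0.0, 3.8]
[-0.2, 6.6, 0.0] [0.0, 0.0, 3.8]
[-0.2, 6.6, 0.0] [0.0, 0.0, 3.8]
[-0.2, 6.6, 0.0] [0.0, 0.0, 3.8]
[-0.2, 6.6, 0.0] [0.0, 0.0, 3.8]
[-0.2, 6.6, 0.0] [0.0, 0.0, 3.8]
[-0.2, 6.6, 0.0] [0.0, 0.0, 3.8]
```

>>> {"fn": "jog_arm", "kwargs": {
  "increments": [
    [[-1.5, 6, 0.2], [0, 0.4, 3], 1],
    [[-0.5, 7, 0.1], [0, 0, 3.8], 1],
    [[-0.4, 7, 0.1], [0, 0, 3.8], 1],
    [[-0.3, 6.8, 0], [0, 0, 3.8], 1],
    [[-0.2, 6.8, 0], [0, 0, 3.8], 1],
    [[-0.2, 6.8, 0], [0, 0, 3.8], 1],
    [[-0.2, 6.8, 0], [0, 0, 3.8], 1],
    [[-0.2, 6.8, 0], [0, 0, 3.8], 1],
    [[-0.2, 6.8, 0], [0, 0, 3.8], 1],
    [[-0.2, 6.8, 0], [0, 0, 3.8], 1]
  ]
}}

```text
t: 14.87
position: [0.4836, 0.019, 0.2216]
eef_rot: [-0.344, 3.115, -0.003]
wrist_force: [0.0, 1.4, -4.6]
opening: 0.153
```

```bash
python3 -c "
from sw import *
swing(-20,10)"
```

```text
t 14.87 head under [0.5819 0.0405 0.0468] hyaw-clamp -0.8 p [0.4836 0.019  0.2216] tilt rv [ 0.007 -0.001] F [ 0.   1.4 -4.6] T [0.42 0.07 0.52] op 0.153
Maxis 0.382
[-2.0, 4.7, 0.1] [-0.2, 0.4, 1.9]
[-0.1, 3.3, 0.1] [0.0, 0.0, 1.9]
[-0.1, 3.3, 0.1] [0.0, 0.0, 1.9]
[-0.1, 3.3, 0.3] [0.0, 0.0, 1.9]
[-0.1, 3.3, 0.0] [0.0, 0.0, 1.9]
[-0.1, 3.3, 0.0] [0.0, 0.0, 1.9]
[-0.1, 3.3, 0.0] [0.0, 0.0, 1.9]
[-0.1, 3.3, 0.0] [0.0, 0.0, 1.9]
[-0.1, 3.3, 0.0] [0.0, 0.0, 1.9]
[-0.1, 3.3, 0.0] [0.0, 0.0, 1.9]
```

>>> {"fn": "jog_arm", "kwargs": {
  "increments": [
    [[-0.6, 4, 0.1], [0, 0.3, 1.9], 1],
    [[-0.4, 3.6, 0.1], [0, 0, 1.9], 1],
    [[-0.3, 3.5, 0], [0, 0, 1.9], 1],
    [[-0.2, 3.3, 0], [0, 0, 1.9], 1],
    [[-0.1, 3.3, 0], [0, 0, 1.9], 1],
    [[-0.1, 3.3, 0], [0, 0, 1.9], 1],
    [[-0.1, 3.3, 0], [0, 0, 1.9], 1],
    [[-0.1, 3.3, 0], [0, 0, 1.9], 1],
    [[-0.1, 3.3, 0], [0, 0, 1.9], 1],
    [[-0.1, 3.3, 0], [0, 0, 1.9], 1]
  ]
}}

```text
t: 15.7
position: [0.4818, 0.0541, 0.2216]
eef_rot: [0.199, 3.131, -0.007]
wrist_force: [-1.8, 2.6, -4.9]
opening: 0.153
```

```bash
python3 -c "
from sw import *
swing(-38,9)
chk('side9');print(Maxis())"
```

```text
t 15.7 head under [0.5812 0.0407 0.0466] hyaw-clamp -20.7 p [0.4818 0.0541 0.2216] tilt rv [ 0.004 -0.005] F [-1.8  2.6 -4.9] T [0.79 0.43 0.64] op 0.153
Maxis 0.395
[-1.7, 4.5, 0.1] [-0.2, 0.3, 1.9]
[-0.1, 3.3, 0.1] [0.0, 0.0, 1.9]
[-0.1, 3.3, 0.1] [0.0, 0.0, 1.9]
[-0.1, 3.3, 0.3] [0.0, 0.0, 1.9]
[-0.1, 3.3, 0.0] [0.0, 0.0, 1.9]
[-0.1, 3.3, 0.0] [0.0, 0.0, 1.9]
[-0.1, 3.3, 0.0] [0.0, 0.0, 1.9]
[-0.1, 3.3, 0.0] [0.0, 0.0, 1.9]
[-0.1, 3.3, 0.0] [0.0, 0.0, 1.9]
t 15.7 head under [0.5812 0.0407 0.0466] hyaw-clamp -20.7 p [0.4818 0.0541 0.2216] tilt rv [ 0.004 -0.005] F [-1.8  2.6 -4.9] T [0.79 0.43 0.64] op 0.153
0.23040433689364087
```

View pics/z_side9.png

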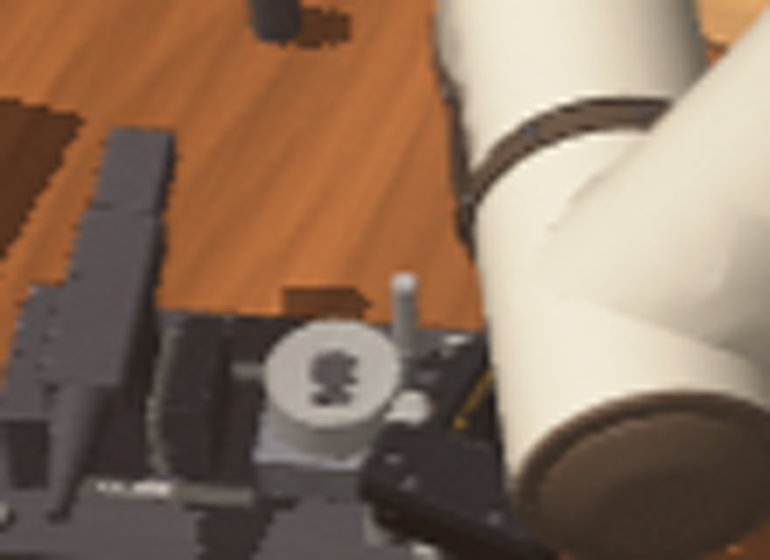

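Run:
```python
from h import *
for f,box,z in [('top0',(250,264,174,190),.06),('side0',(268,285,226,244),.06)]:
    s=load(f); g=cv2.cvtColor(s['frame'],cv2.COLOR_RGB2GRAY); x0,x1,y0,y1=box
    c=g[y0:y1,x0:x1]; print(f); print(c)
```

```text
top0
[[152 163 136 155 166 169 166 166 167 165 164 167 166 165]
 [164 161 164 165 168 168 167 169 166 163 165 165 164 164]
 [167 164 167 165 166 167 163 163 161 166 164 166 169 164]
 [165 167 163 165 166 172 176 165 164 165 165 166 168 166]
 [165 162 165 164 171 196 203 184 169 163 164 164 168 165]
 [162 166 162 173 195 212 212 212 186 166 169 167 166 168]
 [163 165 174 195 211 213 211 212 211 187 167 165 166 165]
 [166 163 191 210 211 213 213 210 211 211 184 166 165 164]
 [163 164 182 197 209 210 211 195 204 193 177 166 165 163]
 [164 166 165 160 193 207 213 177 179 134 103 155 167 165]
 [162 163 165 139 152 185 209 194 135 100  97 138 163 165]
 [162 162 164 166 122 133 178 137 101  99  97 121 160 168]
 [164 161 161 163 135 127 107  99  99  95  99 152 167 165]
 [161 164 162 165 166 165 136 108  98 100 120 158 164 167]
 [162 162 163 162 166 165 166 133 127 127 155 164 163 165]
 [163 163 164 165 167 165 168 167 164 165 163 165 163 164]]
side0
[[ 50  51  52  50  49  50  50  49  81  91  89  88  86  86  90  89  86]
 [ 51  51  51  50  50  50  51  51  77  85  85  85  85  85  85  86  85]
 [
[... 434 characters left out ...]
124 139 139 147 170 178 179 179 178 178 165 148 141 141 142]
 [ 74  78 125 141 138 139 168 179 178 178 178 177 162 104  76 126 139]
 [ 67 123 142 141 140 139 167 177 179 179 178 177 183 132  85 125 139]
 [ 70 125 140 141 141 137 151 172 179 178 177 177 127 121  94  76 126]
 [ 69 123 140 140 139 140 138 167 126  97  96  97  97  90  79  78 127]
 [ 71 124 140 139 140 140 140 153 172 126  95  88  86  79  77  78 127]
 [ 74 122 139 139 141 139 140 139 169 122  80  76  77 125 142 141 141]
 [124 140 139 139 139 141 140 140 140 141 141 140 139 141 141 140 141]
 [ 77 125 140 139 138 139 139 139 140 139 140 138 137 138 138 139 141]
 [127 142 140 141 139 140 140 140 140 141 139 138 137 137 138 140 141]]
```

>>> {"fn": "jog_arm", "kwargs": {
  "increments": [
    [[-0.5, 2.8, 0], [0, 0.2, 1], 1],
    [[-0.4, 2.3, 0], [0, 0, 1], 1],
    [[-0.2, 2, 0], [0, 0, 1], 1],
    [[-0.2, 2, 0], [0, 0, 1], 1],
    [[-0.1, 1.8, 0], [0, 0, 1], 1],
    [[-0.1, 1.8, 0], [0, 0, 1], 1],
    [[-0.1, 1.8, 0], [0, 0, 1], 1],
    [[-0.1, 1.8, 0], [0, 0, 1], 1],
    [[0, 1.8, 0], [0, 0, 1], 1],
    [[0, 1.8, 0], [0, 0, 1], 1]
  ]
}}

```text
t: 16.58
position: [0.487, 0.0741, 0.2215]
eef_rot: [-0.5, -3.101, 0.009]
wrist_force: [-1.8, 0.9, -3.4]
opening: 0.15
```

```bash
python3 -c "
from sw import *
swing(-38,9)"
```

```text
t 16.58 head under [0.581  0.0419 0.046 ] hyaw-clamp -31.7 p [0.487  0.0741 0.2215] tilt rv [-0.002 -0.006] F [-1.8  0.9 -3.4] T [0.38 0.49 0.41] op 0.15
Maxis 0.38
[-0.9, 1.1, 0.0] [-0.3, 0.0, 0.7]
[-0.0, 1.2, 0.1] [0.0, 0.0, 0.7]
[-0.0, 1.2, 0.1] [0.0, 0.0, 0.7]
[-0.0, 1.2, 0.2] [0.0, 0.0, 0.7]
[-0.0, 1.2, 0.0] [0.0, 0.0, 0.7]
[-0.0, 1.2, 0.0] [0.0, 0.0, 0.7]
[-0.0, 1.2, 0.0] [0.0, 0.0, 0.7]
[-0.0, 1.2, 0.0] [0.0, 0.0, 0.7]
[-0.0, 1.2, 0.0] [0.0, 0.0, 0.7]
```

>>> {"fn": "jog_arm", "kwargs": {
  "increments": [
    [[-0.3, 1.8, 0], [-0.2, 0, 1], 1],
    [[-0.1, 1.8, 0], [0, 0, 1], 1],
    [[-0.1, 1.8, 0], [0, 0, 1], 1],
    [[-0.1, 1.8, 0], [0, 0, 1], 1],
    [[0, 1.8, 0], [0, 0, 1], 1],
    [[0, 1.8, 0], [0, 0, 1], 1],
    [[0, 1.8, 0], [0, 0, 1], 1],
    [[0, 1.2, 0], [0, 0, 0.7], 1],
    [[0, 0.8, 0], [0, 0, 0.5], 1],
    [[0, 0.5, 0], [0, 0, 0.3], 1]
  ]
}}

```text
t: 17.42
position: [0.4936, 0.0895, 0.2213]
eef_rot: [-0.756, -3.048, 0.004]
wrist_force: [-1.9, 0.9, -2.6]
opening: 0.153
```

```bash
python3 -c "
from sw import *
swing(38,20)
chk('side10');print(Maxis());snap('top','top10')
a=cv2.imread('pics/top10.png')[115:215,200:300];b=cv2.imread('pics/top0.png')[115:215,200:300];c=cv2.imread('pics/top8.png')[115:215,200:300]
cv2.imwrite('pics/z11.png',cv2.resize(np.hstack([b,c,a]),None,fx=2.6,fy=2.6,interpolation=cv2.INTER_CUBIC))
"
```

```text
t 17.42 head under [0.5811 0.0426 0.0458] hyaw-clamp -41.3 p [0.4936 0.0895 0.2213] tilt rv [-0.002 -0.002] F [-1.9  0.9 -2.6] T [0.32 0.66 0.33] op 0.153
Maxis 0.339
[-1.1, -6.9, 0.0] [-0.2, -0.1, -4.0]
[-0.2, -6.9, 0.0] [0.0, 0.0, -4.0]
[-0.2, -6.9, 0.0] [0.0, 0.0, -4.0]
[-0.2, -6.9, 0.3] [0.0, 0.0, -4.0]
[-0.2, -6.9, 0.0] [0.0, 0.0, -4.0]
[-0.2, -6.9, 0.0] [0.0, 0.0, -4.0]
[-0.2, -6.9, 0.0] [0.0, 0.0, -4.0]
[-0.2, -6.9, 0.0] [0.0, 0.0, -4.0]
[-0.2, -6.9, 0.0] [0.0, 0.0, -4.0]
[-0.2, -6.9, 0.0] [0.0, 0.0, -4.0]
[-0.2, -6.9, 0.0] [0.0, 0.0, -4.0]
[-0.2, -6.9, 0.0] [0.0, 0.0, -4.0]
[-0.2, -6.9, 0.0] [0.0, 0.0, -4.0]
[-0.2, -6.9, 0.0] [0.0, 0.0, -4.0]
[-0.2, -6.9, 0.0] [0.0, 0.0, -4.0]
[-0.2, -6.9, 0.0] [0.0, 0.0, -4.0]
[-0.2, -6.9, 0.0] [0.0, 0.0, -4.0]
[-0.2, -6.9, 0.0] [0.0, 0.0, -4.0]
[-0.2, -6.9, 0.0] [0.0, 0.0, -4.0]
[-0.2, -6.9, 0.0] [0.0, 0.0, -4.0]
t 17.42 head under [0.5811 0.0426 0.0458] hyaw-clamp -41.3 p [0.4936 0.0895 0.2213] tilt rv [-0.002 -0.002] F [-1.9  0.9 -2.6] T [0.32 0.66 0.33] op 0.153
0.1914397113622144
```

View pics/z11.png

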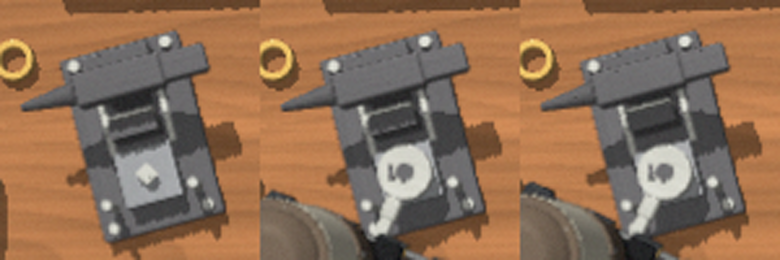

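View pics/z_side10.png

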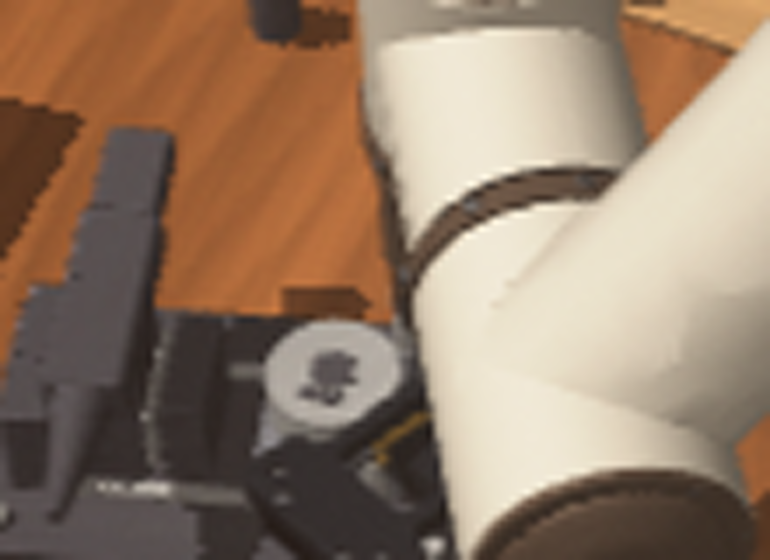

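```bash
cat > jaw.py <<'E'
from h import *
import sys
C=np.array([.5822,.0425]);a=np.radians(13.4);ex=np.array([np.cos(a),np.sin(a)]);ey=np.array([-ex[1],ex[0]])
def prof(f,y0,y1,z=.05):
    s=load(f); g=cv2.cvtColor(s['frame'],cv2.COLOR_RGB2GRAY).astype(np.float32)
    xs=np.arange(.020,.075,.0005); ys=np.arange(y0,y1,.001)
    X,Y=np.meshgrid(xs,ys); P=np.c_[(C+X.reshape(-1,1)*ex+Y.reshape(-1,1)*ey),np.full(X.size,z)]
    u=proj(s,P).astype(np.float32)
    im=cv2.remap(g,u[:,0].reshape(X.shape),u[:,1].reshape(X.shape),cv2.INTER_CUBIC)
    return im
if __name__=='__main__':
    rows=[]
    for f in sys.argv[1:]:
        im=prof(f,-.03,.035); rows.append(cv2.resize(im,None,fx=7,fy=2)); rows.append(np.zeros((4,770)))
    cv2.imwrite('pics/z12.png',np.clip(np.vstack(rows)*1.5,0,255).astype(np.uint8)[:600])
E
python3 jaw.py side5 side8 side9 side10
```

```text
(no output)
```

View pics/z12.png

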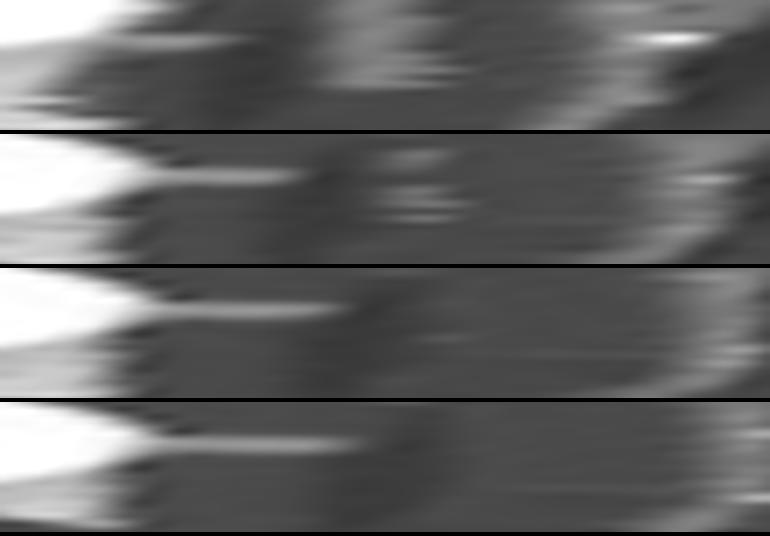

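```bash
cat > rod.py <<'E'
from jaw import *
def rod(f):
    im=prof(f,-.03,.035); 
    out=[]
    # rod row: y index max brightness between x .032-.036
    band=im[:,24:30].mean(1); r=15+np.argmax(band[15:28]); p=im[r-1:r+2].mean(0)
    hi=p[26:30].mean(); lo=im[r-1:r+2].mean(0)[80:90].min() if 0 else p[40:75].min()
    h=(hi+lo)/2; i=28
    while p[i]>h: i+=1
    return r,20+.5*(i-1+(p[i-1]-h)/(p[i-1]-p[i])),hi,lo
if __name__=='__main__':
    for f in sys.argv[1:]: print(f,np.round(rod(f),2))
E
python3 rod.py side0 side3 side4 side5 side6 side7 side8 side9 side10
```

```text
side0 [20.   35.96 94.01 41.83]
side3 [20.   36.08 96.31 40.97]
side4 [20.   36.11 89.94 39.01]
side5 [20.   36.05 92.35 40.24]
side6 [20.   35.86 94.91 40.81]
side7 [20.   36.02 92.56 40.16]
side8 [ 20.    40.72 100.39  35.95]
side9 [20.   43.52 99.5  36.  ]
side10 [20.   44.53 99.32 38.76]
```

>>> {"fn": "jog_arm", "kwargs": {
  "increments": [
    [[-1, -5, 0.2], [0, 0, -3], 1],
    [[-0.3, -7, 0], [0, 0, -4], 1],
    [[-0.2, -7, 0], [0, 0, -4], 1],
    [[-0.2, -7, 0], [0, 0, -4], 1],
    [[-0.2, -7, 0], [0, 0, -4], 1],
    [[-0.2, -7, 0], [0, 0, -4], 1],
    [[-0.2, -7, 0], [0, 0, -4], 1],
    [[-0.2, -7, 0], [0, 0, -4], 1],
    [[-0.2, -7, 0], [0, 0, -4], 1],
    [[-0.2, -7, 0], [0, 0, -4], 1]
  ]
}}

```text
t: 18.35
position: [0.4844, 0.0205, 0.2215]
eef_rot: [-0.337, 3.123, 0.002]
wrist_force: [-1.8, 2.0, -3.0]
opening: 0.154
```

```bash
python3 -c "
from sw import *
swing(40,10)"
```

```text
t 18.35 head under [0.5816 0.0419 0.0461] hyaw-clamp -1.1 p [0.4844 0.0205 0.2215] tilt rv [0.    0.001] F [-1.8  2.  -3. ] T [0.5  0.43 0.14] op 0.154
Maxis -0.096
[-1.1, -6.4, 0.0] [0.1, 0.0, -4.1]
[-0.3, -7.1, 0.1] [0.0, 0.0, -4.1]
[-0.3, -7.1, 0.1] [0.0, 0.0, -4.1]
[-0.3, -7.1, 0.3] [0.0, 0.0, -4.1]
[-0.3, -7.1, 0.0] [0.0, 0.0, -4.1]
[-0.3, -7.1, 0.0] [0.0, 0.0, -4.1]
[-0.3, -7.1, 0.0] [0.0, 0.0, -4.1]
[-0.3, -7.1, 0.0] [0.0, 0.0, -4.1]
[-0.3, -7.1, 0.0] [0.0, 0.0, -4.1]
[-0.3, -7.1, 0.0] [0.0, 0.0, -4.1]
```

>>> {"fn": "jog_arm", "kwargs": {
  "increments": [
    [[-0.8, -6.5, 0.1], [0, 0, -4], 1],
    [[-0.3, -7, 0.1], [0, 0, -4], 1],
    [[-0.3, -7, 0.1], [0, 0, -4], 1],
    [[-0.2, -7, 0.1], [0, 0, -4], 1],
    [[-0.2, -7, 0], [0, 0, -4], 1],
    [[-0.2, -7, 0], [0, 0, -4], 1],
    [[-0.2, -7, 0], [0, 0, -4], 1],
    [[-0.2, -7, 0], [0, 0, -4], 1],
    [[-0.2, -6, 0], [0, 0, -3.5], 1],
    [[0, -2, 0], [0, 0, -1.5], 1]
  ]
}}

```text
t: 19.18
position: [0.5193, -0.0369, 0.2211]
eef_rot: [-1.346, 2.833, 0.002]
wrist_force: [-1.1, 2.4, -2.7]
opening: 0.153
```

```bash
python3 -c "
from sw import *
chk('side11')
swing(10,10)"; python3 rod.py side11
```

```text
t 19.18 head under [0.5829 0.0407 0.0461] hyaw-clamp 37.4 p [ 0.5193 -0.0369  0.2211] tilt rv [0.004 0.003] F [-1.1  2.4 -2.7] T [0.74 0.38 0.23] op 0.153
t 19.23 head under [0.583  0.0406 0.0461] hyaw-clamp 37.4 p [ 0.5194 -0.037   0.2211] tilt rv [0.004 0.003] F [-1.8  1.9 -3.4] T [0.64 0.49 0.24] op 0.154
Maxis -0.015
[-2.0, 6.3, 0.0] [-0.1, 0.3, 2.7]
[-0.1, 4.8, 0.0] [0.0, 0.0, 2.7]
[-0.1, 4.8, 0.0] [0.0, 0.0, 2.7]
[-0.1, 4.8, 0.0] [0.0, 0.0, 2.7]
[-0.1, 4.8, 0.0] [0.0, 0.0, 2.7]
[-0.1, 4.8, 0.0] [0.0, 0.0, 2.7]
[-0.1, 4.8, 0.0] [0.0, 0.0, 2.7]
[-0.1, 4.8, 0.0] [0.0, 0.0, 2.7]
[-0.1, 4.8, 0.0] [0.0, 0.0, 2.7]
[-0.1, 4.8, 0.0] [0.0, 0.0, 2.7]
side11 [ 20.    44.46 101.63  37.53]
```

>>> {"fn": "jog_arm", "kwargs": {
  "increments": [
    [[-1, 5, 0], [0, 0.2, 2.5], 1],
    [[-0.4, 5, 0], [0, 0, 2.7], 1],
    [[-0.3, 5, 0], [0, 0, 2.7], 1],
    [[-0.2, 5, 0], [0, 0, 2.7], 1],
    [[-0.2, 5, 0], [0, 0, 2.7], 1],
    [[-0.1, 5, 0], [0, 0, 2.7], 1],
    [[-0.1, 5, 0], [0, 0, 2.7], 1],
    [[-0.1, 5, 0], [0, 0, 2.7], 1],
    [[-0.1, 5, 0], [0, 0, 2.7], 1],
    [[-0.1, 5, 0], [0, 0, 2.7], 1]
  ]
}}

```text
t: 20.07
position: [0.4892, 0.004, 0.2212]
eef_rot: [-0.596, 3.082, -0.001]
wrist_force: [-1.1, 1.9, -2.8]
opening: 0.152
```

```bash
python3 -c "
from sw import *
swing(-2,10)
chk('side12')
"; python3 rod.py side12
```

```text
t 20.07 head under [0.582  0.0411 0.046 ] hyaw-clamp 8.5 p [0.4892 0.004  0.2212] tilt rv [0.003 0.   ] F [-1.1  1.9 -2.8] T [0.55 0.45 0.29] op 0.152
Maxis 0.072
[-1.3, 2.9, 0.0] [-0.1, 0.2, 1.0]
[-0.0, 1.8, 0.0] [0.0, 0.0, 1.0]
[-0.0, 1.8, 0.0] [0.0, 0.0, 1.0]
[-0.0, 1.8, 0.1] [0.0, 0.0, 1.0]
[-0.0, 1.8, 0.0] [0.0, 0.0, 1.0]
[-0.0, 1.8, 0.0] [0.0, 0.0, 1.0]
[-0.0, 1.8, 0.0] [0.0, 0.0, 1.0]
[-0.0, 1.8, 0.0] [0.0, 0.0, 1.0]
[-0.0, 1.8, 0.0] [0.0, 0.0, 1.0]
[-0.0, 1.8, 0.0] [0.0, 0.0, 1.0]
t 20.07 head under [0.582  0.0411 0.046 ] hyaw-clamp 8.5 p [0.4892 0.004  0.2212] tilt rv [0.003 0.   ] F [-1.1  1.9 -2.8] T [0.55 0.45 0.29] op 0.152
side12 [ 20.    44.56 100.9   38.34]
```

>>> {"fn": "jog_arm", "kwargs": {
  "increments": [
    [[-0.6, 2.8, 0], [0, 0.2, 1.2], 1],
    [[-0.3, 2.3, 0], [0, 0, 1.2], 1],
    [[-0.2, 2.2, 0], [0, 0, 1.2], 1],
    [[-0.1, 2.1, 0], [0, 0, 1.2], 1],
    [[-0.1, 2.1, 0], [0, 0, 1.2], 1],
    [[-0.1, 2.1, 0], [0, 0, 1.2], 1],
    [[0, 2.1, 0], [0, 0, 1.2], 1],
    [[0, 2.1, 0], [0, 0, 1.2], 1],
    [[0, 2.1, 0], [0, 0, 1.2], 1],
    [[0, 2.1, 0], [0, 0, 1.2], 1]
  ]
}}

```text
t: 20.95
position: [0.4839, 0.0242, 0.2216]
eef_rot: [0.27, -3.129, 0.009]
wrist_force: [-1.6, 1.8, -3.2]
opening: 0.151
```

```bash
python3 -c "
from sw import *
swing(-14,10)
chk('side13')
"; python3 rod.py side13
```

```text
t 20.95 head under [0.5819 0.0402 0.046 ] hyaw-clamp -3.6 p [0.4839 0.0242 0.2216] tilt rv [-0.    -0.006] F [-1.6  1.8 -3.2] T [0.45 0.58 0.58] op 0.151
Maxis 0.374
[-0.5, 3.0, 0.0] [-0.3, -0.1, 1.0]
[-0.0, 1.8, 0.1] [0.0, 0.0, 1.0]
[-0.0, 1.8, 0.1] [0.0, 0.0, 1.0]
[-0.0, 1.8, 0.3] [0.0, 0.0, 1.0]
[-0.0, 1.8, 0.0] [0.0, 0.0, 1.0]
[-0.0, 1.8, 0.0] [0.0, 0.0, 1.0]
[-0.0, 1.8, 0.0] [0.0, 0.0, 1.0]
[-0.0, 1.8, 0.0] [0.0, 0.0, 1.0]
[-0.0, 1.8, 0.0] [0.0, 0.0, 1.0]
[-0.0, 1.8, 0.0] [0.0, 0.0, 1.0]
t 20.95 head under [0.5819 0.0402 0.046 ] hyaw-clamp -3.6 p [0.4839 0.0242 0.2216] tilt rv [-0.    -0.006] F [-1.6  1.8 -3.2] T [0.45 0.58 0.58] op 0.151
side13 [ 20.    45.57 100.13  35.48]
```

>>> {"fn": "jog_arm", "kwargs": {
  "increments": [
    [[-0.3, 2.4, 0], [-0.2, 0, 1], 1],
    [[-0.1, 2, 0], [0, 0, 1], 1],
    [[-0.1, 1.8, 0], [0, 0, 1], 1],
    [[-0.1, 1.8, 0.1], [0, 0, 1], 1],
    [[0, 1.8, 0], [0, 0, 1], 1],
    [[0, 1.8, 0], [0, 0, 1], 1],
    [[0, 1.8, 0], [0, 0, 1], 1],
    [[0, 1.8, 0], [0, 0, 1], 1],
    [[0, 1.8, 0], [0, 0, 1], 1],
    [[0, 1.8, 0], [0, 0, 1], 1]
  ]
}}

```text
t: 21.83
position: [0.4824, 0.0438, 0.2215]
eef_rot: [-0.029, -3.139, 0.006]
wrist_force: [-2.1, -0.8, -2.2]
opening: 0.154
```

```bash
python3 -c "
from sw import *
swing(-20,7)
chk('side14')
"; python3 rod.py side14
```

```text
t 21.83 head under [0.5814 0.0414 0.0458] hyaw-clamp -14.5 p [0.4824 0.0438 0.2215] tilt rv [-0.002 -0.003] F [-2.1 -0.8 -2.2] T [-0.08  0.5   0.42] op 0.154
Maxis 0.495
[-0.4, 1.9, 0.1] [-0.2, -0.1, 0.8]
[-0.0, 1.4, 0.1] [0.0, 0.0, 0.8]
[-0.0, 1.4, 0.1] [0.0, 0.0, 0.8]
[-0.0, 1.4, 0.2] [0.0, 0.0, 0.8]
[-0.0, 1.4, 0.0] [0.0, 0.0, 0.8]
[-0.0, 1.4, 0.0] [0.0, 0.0, 0.8]
[-0.0, 1.4, 0.0] [0.0, 0.0, 0.8]
t 21.83 head under [0.5814 0.0414 0.0458] hyaw-clamp -14.5 p [0.4824 0.0438 0.2215] tilt rv [-0.002 -0.003] F [-2.1 -0.8 -2.2] T [-0.08  0.5   0.42] op 0.154
side14 [ 20.    46.34 100.58  35.82]
```

>>> {"fn": "jog_arm", "kwargs": {
  "increments": [
    [[-0.2, 1.5, 0], [-0.2, 0, 0.7], 1],
    [[-0.1, 1.3, 0], [0, 0, 0.6], 1],
    [[-0.1, 1.1, 0], [0, 0, 0.6], 1],
    [[0, 1.1, 0.1], [0, 0, 0.6], 1],
    [[0, 1.1, 0], [0, 0, 0.6], 1],
    [[0, 1.1, 0], [0, 0, 0.6], 1],
    [[0, 1.1, 0], [0, 0, 0.6], 1],
    [[0, 1.1, 0], [0, 0, 0.6], 1],
    [[0, 1.1, 0], [0, 0, 0.6], 1],
    [[0, 1.1, 0], [0, 0, 0.6], 1]
  ]
}}

```text
t: 22.72
position: [0.4834, 0.0559, 0.2214]
eef_rot: [-0.217, -3.131, 0.001]
wrist_force: [-2.2, -1.5, -2.5]
opening: 0.156
```

```bash
python3 -c "
from sw import *
swing(-24,7)
chk('side15')
snap('top','top15')
a=cv2.imread('pics/top15.png')[115:215,200:300];b=cv2.imread('pics/top10.png')[115:215,200:300]
cv2.imwrite('pics/z13.png',cv2.resize(np.hstack([b,a]),None,fx=4,fy=4,interpolation=cv2.INTER_CUBIC))
"; python3 rod.py side15; python3 jaw.py side10 side13 side14 side15
```

```text
t 22.72 head under [0.5813 0.0421 0.0456] hyaw-clamp -21.3 p [0.4834 0.0559 0.2214] tilt rv [-0.003 -0.001] F [-2.2 -1.5 -2.5] T [-0.39  0.51  0.27] op 0.156
Maxis 0.45
[-0.3, 1.0, 0.1] [-0.1, -0.2, 0.4]
[-0.0, 0.7, 0.1] [0.0, 0.0, 0.4]
[-0.0, 0.7, 0.1] [0.0, 0.0, 0.4]
[-0.0, 0.7, 0.1] [0.0, 0.0, 0.4]
[-0.0, 0.7, 0.0] [0.0, 0.0, 0.4]
[-0.0, 0.7, 0.0] [0.0, 0.0, 0.4]
[-0.0, 0.7, 0.0] [0.0, 0.0, 0.4]
t 22.72 head under [0.5813 0.0421 0.0456] hyaw-clamp -21.3 p [0.4834 0.0559 0.2214] tilt rv [-0.003 -0.001] F [-2.2 -1.5 -2.5] T [-0.39  0.51  0.27] op 0.156
side15 [ 20.    46.53 100.11  40.09]
```

View pics/z13.png

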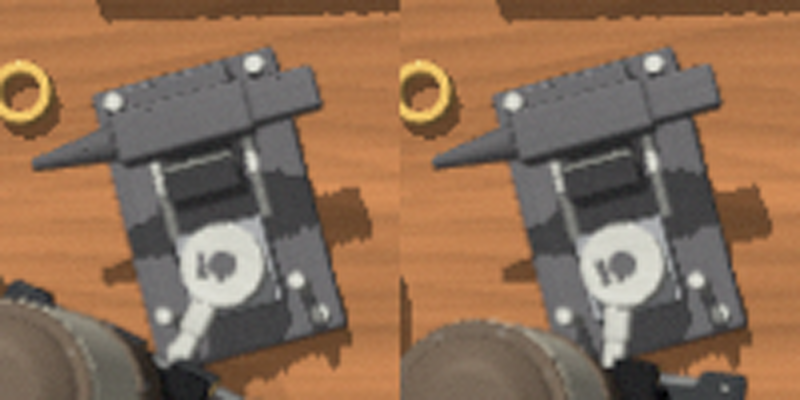

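View pics/z12.png

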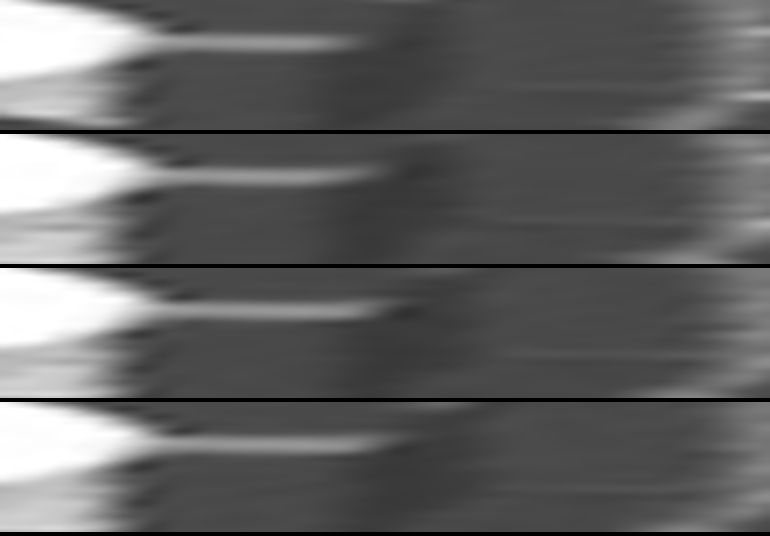

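View pics/z_side15.png

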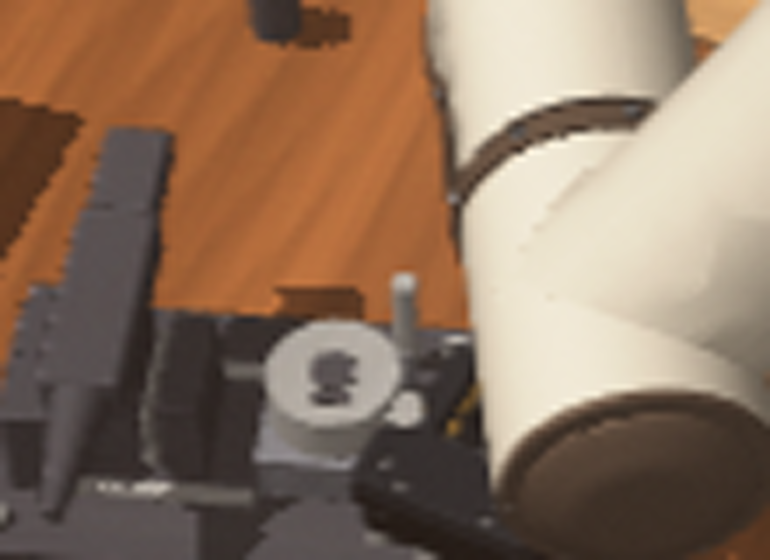

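```bash
cat > stk.py <<'E'
from h import *
import sys
def g(f): return cv2.cvtColor(load(f)['frame'],cv2.COLOR_RGB2GRAY).astype(np.float32)
r=g('side5')
for f in sys.argv[1:]:
    b=g(f); o=[]
    for y in (200,203,206,209,218,222,226,230):   # stake right edge crossing: dark->wood columns
        def edge(im):
            p=im[y,240:262]; d=np.abs(np.diff(p)); i=np.argmax(d)
            w=d[max(0,i-1):i+2]; return 240+(np.arange(max(0,i-1),i+2)[:len(w)]*w).sum()/w.sum()
        o.append(edge(b)-edge(r))
    # template via subpixel ECC on stake patch
    W=np.eye(2,3,dtype=np.float32)
    try: _,W=cv2.findTransformECC(r[196:216,241:258],b[190:222,235:264],np.array([[1,0,6],[0,1,6]],np.float32),cv2.MOTION_TRANSLATION,(3,100,1e-5)); e=W[:,2]-6
    except Exception as x: e='x'
    print(f,np.round(o,2),e)
E
python3 stk.py side4 side8 side9 side10 side11 side12 side13 side14 side15
```

```text
side4 [-0.03 -0.    0.05 -0.01 -0.01 -0.01  0.02  0.  ] [0.07735634 0.1039567 ]
side8 [-0.02 -0.01  0.   -0.06  0.    0.01  0.03 -6.93] [0.03340816 0.06705618]
side9 [-0.02 -0.03  0.03 -0.01  0.01  0.02 -0.05 -7.92] [0.07927895 0.04912281]
side10 [ 0.07  0.14  0.02 -0.28  0.08 -0.16  3.76 -8.75] [-0.07551622  0.12780571]
side11 [ 0.1   0.13  0.05 -0.29  0.09 -0.15 -0.11 -8.75] [-0.07831717  0.14906836]
side12 [ 0.07  0.12  0.05 -0.24  0.07 -0.15 -0.13 -8.75] [-0.07997608  0.14854813]
side13 [ 0.3   0.21 -0.07 -1.13  0.03 -0.08  3.34 -8.91] [-0.2571559   0.12653923]
side14 [ 0.34  0.02  0.1  -1.07 -0.23 -0.11  3.18 -8.74] [-0.37844563  0.11376667]
side15 [ 0.28  0.01  0.08 -1.09 -0.21 -0.14  3.19 -8.78] [-0.39948368  0.05987835]
```

>>> {"fn": "jog_arm", "kwargs": {
  "increments": [
    [[-0.2, 1.2, 0], [-0.1, -0.1, 0.6], 1],
    [[-0.1, 1.1, 0], [0, 0, 0.6], 1],
    [[-0.1, 1.1, 0], [0, 0, 0.6], 1],
    [[0, 1.1, 0.1], [0, 0, 0.6], 1],
    [[0, 1.1, 0], [0, 0, 0.6], 1],
    [[0, 1.1, 0], [0, 0, 0.6], 1],
    [[0, 1.1, 0], [0, 0, 0.6], 1],
    [[0, 1.1, 0], [0, 0, 0.6], 1],
    [[0, 1.1, 0], [0, 0, 0.6], 1],
    [[0, 1.1, 0], [0, 0, 0.6], 1]
  ]
}}

```text
t: 23.65
position: [0.4856, 0.0674, 0.2212]
eef_rot: [-0.398, -3.113, 0.0]
wrist_force: [-2.1, -1.6, -0.3]
opening: 0.153
```

```bash
python3 -c "
from sw import *
swing(-31,7)
chk('side16')
"; python3 rod.py side16;python3 stk.py side16; python3 -c "
from jaw import *
s=load('side5');P=lambda x,y,z:np.r_[C+x*ex+y*ey,z]
print(proj(s,[P(.07,.0,.1),P(.08,0,.1),P(.04,0,.03),P(.05,0,.03)]))"
```

```text
t 23.65 head under [0.5812 0.0424 0.0453] hyaw-clamp -28.0 p [0.4856 0.0674 0.2212] tilt rv [-0.003  0.   ] F [-2.1 -1.6 -0.3] T [-0.53  0.56  0.3 ] op 0.153
Maxis 0.506
[-0.4, 1.0, 0.0] [-0.0, -0.2, 0.4]
[-0.0, 0.8, 0.0] [0.0, 0.0, 0.4]
[-0.0, 0.8, 0.0] [0.0, 0.0, 0.4]
[-0.0, 0.8, 0.1] [0.0, 0.0, 0.4]
[-0.0, 0.8, 0.0] [0.0, 0.0, 0.4]
[-0.0, 0.8, 0.0] [0.0, 0.0, 0.4]
[-0.0, 0.8, 0.0] [0.0, 0.0, 0.4]
t 23.65 head under [0.5812 0.0424 0.0453] hyaw-clamp -28.0 p [0.4856 0.0674 0.2212] tilt rv [-0.003  0.   ] F [-2.1 -1.6 -0.3] T [-0.53  0.56  0.3 ] op 0.153
side16 [ 20.    47.22 100.23  38.02]
side16 [ 0.25  0.01  0.1  -1.13 -0.19 -0.16  3.19 -8.69] [-0.40762377  0.09328842]
[[251.15221018 223.02961324]
 [247.55379458 222.76989388]
 [263.86165179 239.26461834]
 [260.3915152  239.00945618]]
```

>>> {"fn": "jog_arm", "kwargs": {
  "increments": [
    [[-0.1, 1, 0], [0, -0.1, 0.5], 1],
    [[0, 1, 0], [0, 0, 0.5], 1],
    [[0, 1, 0], [0, 0, 0.5], 1],
    [[0, 1, 0], [0, 0, 0.5], 1],
    [[0, 0.9, 0], [0, 0, 0.5], 1],
    [[0, 0.8, 0], [0, 0, 0.5], 1],
    [[0, 0, 0], [0, 0, 0], 1],
    [[0, 0, 0], [0, 0, 0], 1],
    [[0, 0, 0], [0, 0, 0], 1],
    [[0, 0, 0], [0, 0, 0], 1]
  ]
}}

```text
t: 24.53
position: [0.4871, 0.0734, 0.221]
eef_rot: [-0.49, -3.101, 0.002]
wrist_force: [-2.7, -2.0, -1.8]
opening: 0.154
```

```bash
python3 -c "
from sw import *
swing(-31,2)
chk('side17')
"; python3 rod.py side17;python3 stk.py side17
```

```text
t 24.53 head under [0.5812 0.0426 0.0453] hyaw-clamp -31.3 p [0.4871 0.0734 0.221 ] tilt rv [-0.003 -0.001] F [-2.7 -2.  -1.8] T [-0.54  0.67  0.22] op 0.154
Maxis 0.493
[-0.6, -0.4, 0.0] [-0.1, -0.1, -0.2]
[-0.0, -0.3, 0.0] [0.0, 0.0, -0.2]
t 24.53 head under [0.5812 0.0426 0.0453] hyaw-clamp -31.3 p [0.4871 0.0734 0.221 ] tilt rv [-0.003 -0.001] F [-2.7 -2.  -1.8] T [-0.54  0.67  0.22] op 0.154
side17 [20.   47.35 99.27 38.12]
side17 [ 0.25  0.01  0.08 -1.11 -0.26 -0.11  3.19 -8.7 ] [-0.38082743  0.08901691]
```

>>> {"fn": "jog_arm", "kwargs": {
  "increments": [
    [[-0.5, -2.5, 0], [0, 0, -1.5], 1],
    [[0, -2.5, 0], [0, 0, -1.5], 1],
    [[0, -2, 0], [0, 0, -1], 1],
    [[0, 0, 0], [0, 0, 0], 1],
    [[0, 0, -2], [0, 0, 0], 1],
    [[0, 0, -3], [0, 0, 0], 1],
    [[0, 0, -4], [0, 0, 0], 1],
    [[0, 0, -4], [0, 0, 0], 1],
    [[0, 0, -4], [0, 0, 0], 1],
    [[0, 0, -4], [0, 0, 0], 1]
  ]
}}

```text
t: 25.42
position: [0.4874, 0.0669, 0.2413]
eef_rot: [0.386, 3.117, 0.003]
wrist_force: [4.0, -3.2, -9.6]
opening: 0.153
```

```bash
python3 -c "
from sw import *
swing(-31,2)
chk('side18')
"; python3 rod.py side18;python3 stk.py side18
```

```text
t 25.42 head under [0.5839 0.043  0.0658] hyaw-clamp -27.5 p [0.4874 0.0669 0.2413] tilt rv [0.001 0.002] F [ 4.  -3.2 -9.6] T [-0.94 -0.91 -0.05] op 0.153
Maxis 0.157
[1.4, 2.4, 10.2] [0.1, 0.0, 1.7]
[-0.0, 3.0, 10.2] [0.0, 0.0, 1.7]
t 25.42 head under [0.5839 0.043  0.0658] hyaw-clamp -27.5 p [0.4874 0.0669 0.2413] tilt rv [0.001 0.002] F [ 4.  -3.2 -9.6] T [-0.94 -0.91 -0.05] op 0.153
side18 [ 19.    46.8  104.19  38.91]
side18 [ 0.31 -0.01  0.06 -1.14 -0.21 -0.16  3.21 -8.7 ] [-0.39880466  0.08530378]
```

View pics/z_side18.png

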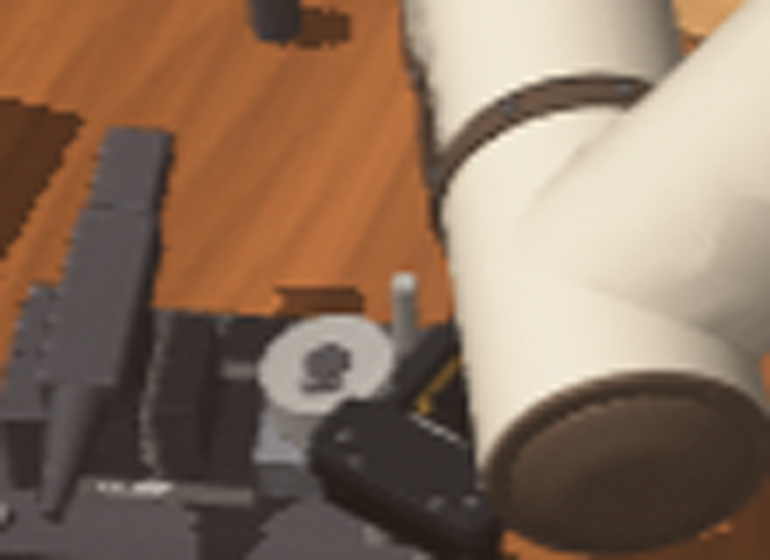

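>>> {"fn": "jog_arm", "kwargs": {
  "increments": [
    [[-2, 0, 4], [0, 0, 0], 1],
    [[-1, 0, 4], [0, 0, 0], 1],
    [[0, 0, 4], [0, 0, 0], 1],
    [[0, 0, 4], [0, 0, 0], 1],
    [[0, 0, 2], [0, 0, 0], 1],
    [[0, 0, 0], [0, 0, 0], 1],
    [[0, 0, 0], [0, 0, 0], 1],
    [[0, 0, 0], [0, 0, 0], 1],
    [[0, 0, 0], [0, 0, 0], 1],
    [[0, 0, 0], [0, 0, 0], 1]
  ],
  "newtons": 60
}}

```text
t: 26.3
position: [0.4864, 0.0669, 0.2318]
eef_rot: [-0.383, -3.116, -0.005]
wrist_force: [-2.0, -2.3, -2.5]
opening: 0.158
```

```bash
python3 -c "
from sw import *
swing(-28,1)
chk('side19')
"; python3 rod.py side19;python3 stk.py side19
```

```text
t 26.3 head under [0.5825 0.0434 0.056 ] hyaw-clamp -27.4 p [0.4864 0.0669 0.2318] tilt rv [-0.002  0.003] F [-2.  -2.3 -2.5] T [-0.59  0.28 -0.06] op 0.158
Maxis 0.215
[0.5, 0.5, 10.8] [0.2, -0.2, 0.6]
t 26.3 head under [0.5825 0.0434 0.056 ] hyaw-clamp -27.4 p [0.4864 0.0669 0.2318] tilt rv [-0.002  0.003] F [-2.  -2.3 -2.5] T [-0.59  0.28 -0.06] op 0.158
side19 [ 20.    47.2  102.68  38.41]
side19 [ 0.27 -0.01  0.09 -1.14 -0.18 -0.16  3.11 -8.77] [-0.4033246   0.07168484]
```

View pics/z_side19.png

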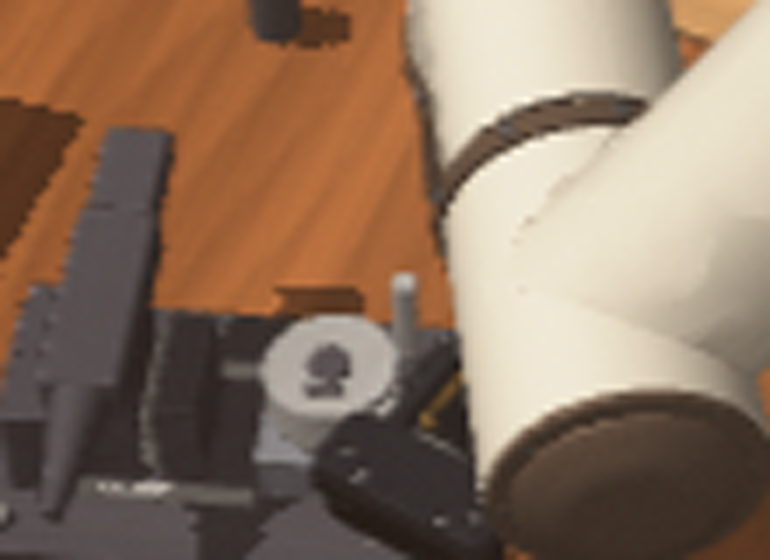

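>>> {"fn": "jog_arm", "kwargs": {
  "increments": [
    [[2.9, 0, 0], [0, -1, 0], 1],
    [[2.9, 0, 0], [0, -1, 0], 1],
    [[2.9, 0, 0], [0, -1, 0], 1],
    [[2.9, 0, 0], [0, -1, 0], 1],
    [[2.9, 0, 0], [0, -1, 0], 1],
    [[0, 0, 0], [0, 0, 0], 1],
    [[0, 0, -2], [0, 0, 0], 1],
    [[0, 0, -2], [0, 0, 0], 1],
    [[0, 0, -2], [0, 0, 0], 1],
    [[0, 0, 0], [0, 0, 0], 1]
  ],
  "newtons": 60
}}

```text
t: 27.18
position: [0.4732, 0.0708, 0.2317]
eef_rot: [0.377, 3.038, -0.014]
wrist_force: [0.2, -3.3, -5.5]
opening: 0.155
```

```bash
python3 -c "
from sw import *
swing(-28,1)
chk('side20')
"; python3 rod.py side20;python3 stk.py side20
```

```text
t 27.18 head under [0.583  0.0433 0.0647] hyaw-clamp -27.5 p [0.4732 0.0708 0.2317] tilt rv [ 0.078 -0.019] F [ 0.2 -3.3 -5.5] T [-0.36  0.34 -0.08] op 0.155
Maxis 0.267
[-12.3, -0.1, 11.7] [0.1, 4.6, 0.5]
t 27.18 head under [0.583  0.0433 0.0647] hyaw-clamp -27.5 p [0.4732 0.0708 0.2317] tilt rv [ 0.078 -0.019] F [ 0.2 -3.3 -5.5] T [-0.36  0.34 -0.08] op 0.155
side20 [ 20.    47.14 102.76  35.97]
side20 [ 0.27 -0.01  0.08 -1.13 -0.22 -0.11  3.14 -8.69] [-0.39132023  0.08491278]
```

View pics/z_side20.png

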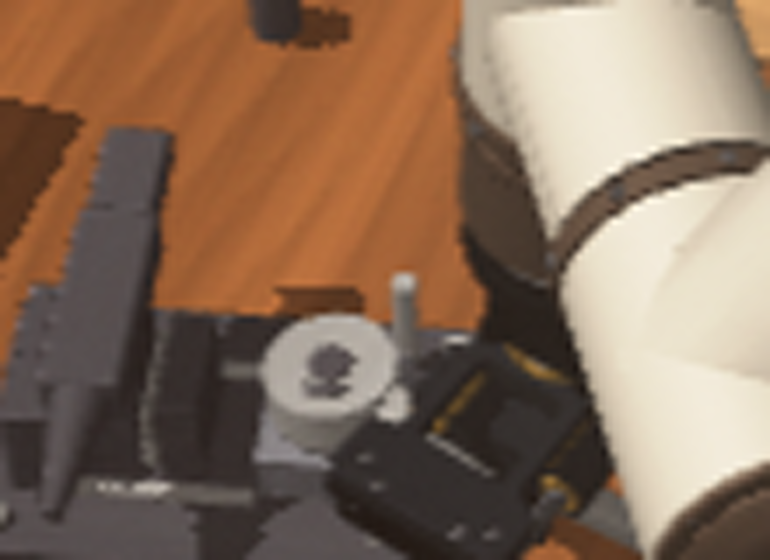

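>>> {"fn": "jog_arm", "kwargs": {
  "increments": [
    [[0, -2.6, 0], [0, 0, -1.5], 1],
    [[0, -2.6, 0], [0, 0, -1.5], 1],
    [[0, -2.6, 0], [0, 0, -1.5], 1],
    [[0, -2.6, 0], [0, 0, -1.5], 1],
    [[0, -2.6, 0], [0, 0, -1.5], 1],
    [[0, -2.6, 0], [0, 0, -1.5], 1],
    [[0, 0, 0], [0, 0, 0], 1],
    [[0, 0, 0], [0, 0, 0], 1],
    [[0, 0, 0], [0, 0, 0], 1],
    [[0, 0, 0], [0, 0, 0], 1]
  ],
  "newtons": 60
}}

```text
t: 28.07
position: [0.4711, 0.0559, 0.2321]
eef_rot: [0.134, 3.062, -0.02]
wrist_force: [-0.5, -1.4, -3.5]
opening: 0.154
```

```bash
python3 -c "
from sw import *
swing(-28,1)
chk('side21')
"; python3 rod.py side21;python3 stk.py side21
```

```text
t 28.07 head under [0.5831 0.0444 0.0647] hyaw-clamp -18.4 p [0.4711 0.0559 0.2321] tilt rv [ 0.076 -0.016] F [-0.5 -1.4 -3.5] T [-0.41  0.32 -0.21] op 0.154
Maxis -0.041
[-13.0, 13.0, 12.0] [-0.2, 4.5, 9.6]
t 28.07 head under [0.5831 0.0444 0.0647] hyaw-clamp -18.4 p [0.4711 0.0559 0.2321] tilt rv [ 0.076 -0.016] F [-0.5 -1.4 -3.5] T [-0.41  0.32 -0.21] op 0.154
side21 [ 20.    47.13 104.55  36.49]
side21 [ 0.25  0.01  0.12 -1.11 -0.19 -0.12  3.21 -8.71] [-0.3755083   0.05715847]
```

View pics/z_side21.png

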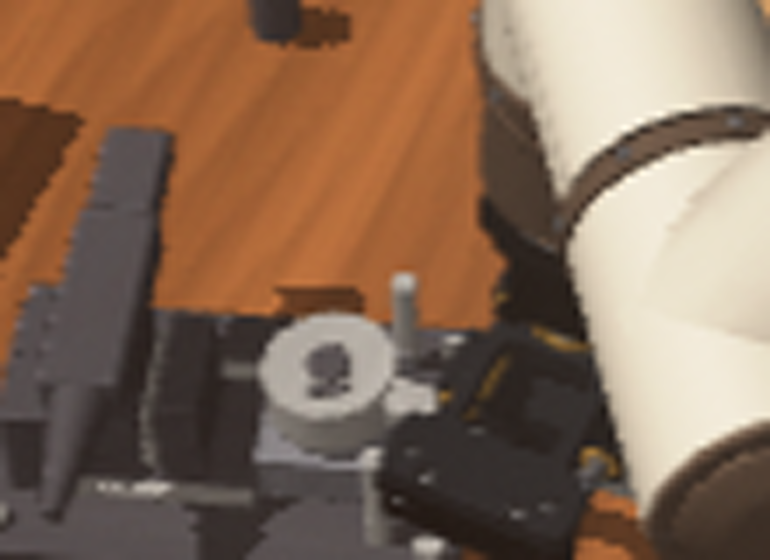

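>>> {"fn": "jog_arm", "kwargs": {
  "increments": [
    [[-0.2, 0, -2], [0, 0, 0], 1],
    [[-0.2, 0, -3], [0, 0, 0], 1],
    [[-0.2, 0, -3], [0, 0, 0], 1],
    [[-0.2, 0, -3], [0, 0, 0], 1],
    [[-0.2, 0, -3], [0, 0, 0], 1],
    [[-0.2, 0, -3], [0, 0, 0], 1],
    [[0, 0, 0], [0, 0, 0], 1],
    [[0, 0, 0], [0, 0, 0], 1],
    [[0, 0, 0], [0, 0, 0], 1],
    [[0, 0, 0], [0, 0, 0], 1]
  ],
  "newtons": 60
}}

```text
t: 28.95
position: [0.4725, 0.0579, 0.2527]
eef_rot: [0.129, 3.055, -0.013]
wrist_force: [0.4, -0.6, -3.2]
opening: 0.154
```

```bash
python3 -c "
from sw import *
swing(-18,1)
chk('side22')
"; python3 rod.py side22;python3 stk.py side22
```

```text
t 28.95 head under [0.5858 0.0474 0.0862] hyaw-clamp -18.2 p [0.4725 0.0579 0.2527] tilt rv [ 0.083 -0.012] F [ 0.4 -0.6 -3.2] T [0.11 0.29 0.03] op 0.154
Maxis 0.087
[-8.5, -6.3, 32.6] [-0.3, 4.8, -0.2]
t 28.95 head under [0.5858 0.0474 0.0862] hyaw-clamp -18.2 p [0.4725 0.0579 0.2527] tilt rv [ 0.083 -0.012] F [ 0.4 -0.6 -3.2] T [0.11 0.29 0.03] op 0.154
side22 [ 15.    37.25 166.59  38.97]
side22 [ 0.29  0.04  0.08 -1.11 -0.24 -0.16  3.18 -8.71] [-0.3867073   0.09844875]
```

View pics/z_side22.png

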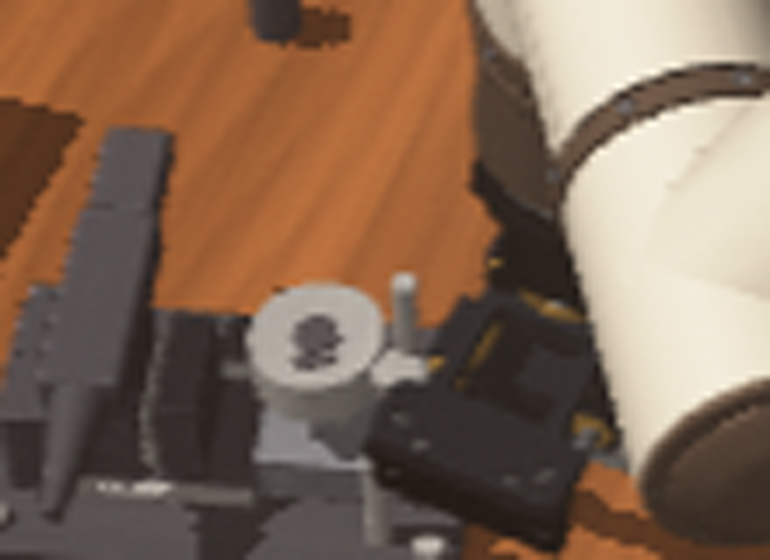

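>>> {"fn": "jog_arm", "kwargs": {
  "increments": [
    [[-0.4, 0, -4], [0, 0, 0], 1],
    [[-0.4, 0, -5], [0, 0, 0], 1],
    [[-0.4, 0, -5], [0, 0, 0], 1],
    [[-0.4, -1, -5], [0, 0, 0], 1],
    [[-0.4, -2, -5], [0, 0, 0], 1],
    [[0, -5, -5], [0, 0, 0], 1],
    [[0, -10, -4], [0, 0, 0], 1],
    [[0, -14, 0], [0, 0, 0], 1],
    [[0, -16, 0], [0, 0, 0], 1],
    [[0, -18, 0], [0, 0, 0], 1]
  ]
}}

```text
t: 29.83
position: [0.466, -0.0099, 0.2913]
eef_rot: [0.121, 3.053, -0.012]
wrist_force: [0.2, 0.9, -3.2]
opening: 0.153
```

```bash
python3 -c "
from sw import *
chk('side23');snap('top','top23')
a=cv2.imread('pics/top23.png')[100:250,190:400]
cv2.imwrite('pics/z14.png',cv2.resize(a,None,fx=3.6,fy=3.6,interpolation=cv2.INTER_CUBIC))
"; python3 rod.py side23;python3 stk.py side23
```

```text
t 29.83 head under [ 0.5798 -0.0197  0.125 ] hyaw-clamp -17.9 p [ 0.466  -0.0099  0.2913] tilt rv [ 0.086 -0.011] F [ 0.2  0.9 -3.2] T [ 0.18  0.26 -0.03] op 0.153
side23 [20.   47.46 97.9  35.85]
side23 [ 0.3   0.04  0.12 -1.06 -0.2  -0.11  3.17 -8.73] [-0.370759    0.07184649]
```

View pics/z_side23.png

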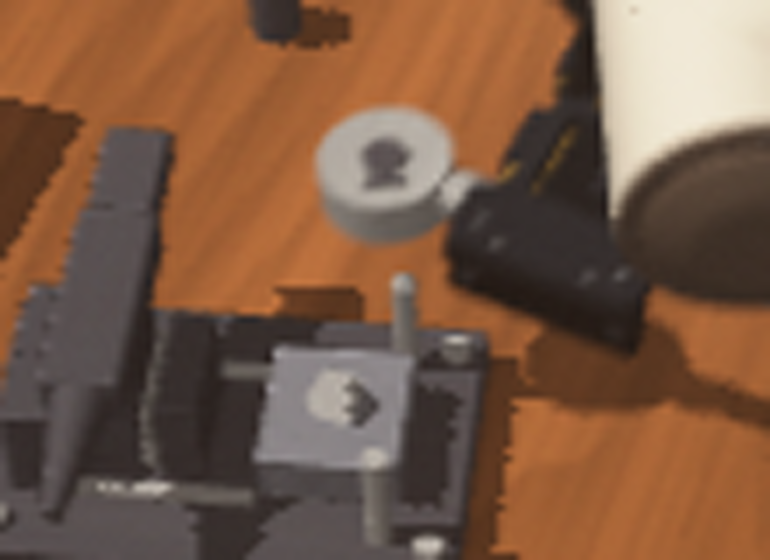

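View pics/z14.png

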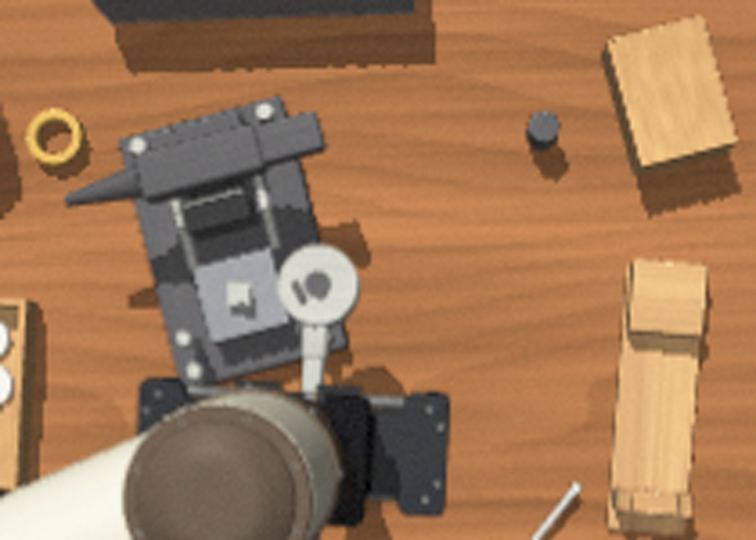

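Run:
```python
from h import *
s=load('top23'); g=cv2.cvtColor(s['frame'],cv2.COLOR_RGB2GRAY); print(g[176:190,250:264])
a=s['frame'][170:195,245:270][:,:,::-1]; cv2.imwrite('pics/z15.png',cv2.resize(a,None,fx=20,fy=20,interpolation=cv2.INTER_CUBIC))
```

```text
[[167 164 164 165 165 167 166 167 164 164 163 167 164 166]
 [165 164 165 167 169 168 164 164 167 166 169 168 167 166]
 [162 163 163 185 189 185 182 179 183 177 166 162 168 168]
 [164 168 167 202 211 210 214 212 212 183 167 166 168 168]
 [165 165 166 201 208 212 211 215 211 153 160 168 169 169]
 [165 164 166 199 213 211 215 212 212 147 159 165 167 166]
 [166 163 165 201 212 214 214 213 211 146 141 165 164 167]
 [165 164 168 202 212 210 193 190 205 146 103 155 168 163]
 [162 164 172 189 187 185 139 123 172 139 105 155 167 166]
 [166 164 163 164 120 104 107 109 108 108 102 154 167 168]
 [165 161 163 165 118  96  99  99 100  97  98 154 169 167]
 [161 163 166 164 137 131 129 130 106  99  99 151 166 168]
 [162 162 163 166 165 166 166 170 138 128 124 155 167 167]
 [161 163 165 163 164 166 165 167 169 168 166 162 165 168]]
```

View pics/z15.png

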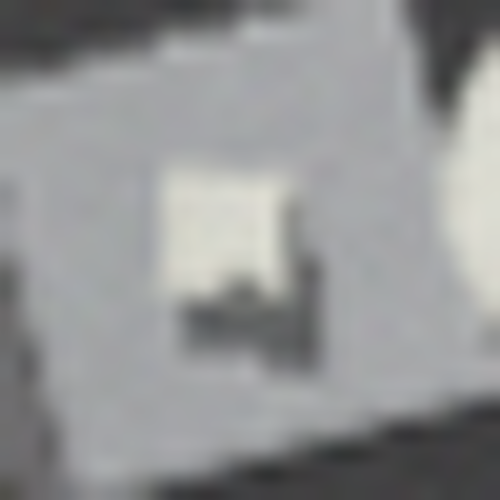

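```bash
cat > tri.py <<'E'
from h import *
def tri(t,pt,s,ps):
    o1,d1=ray(t,[pt]);o2,d2=ray(s,[ps]);d1=d1[0]/np.linalg.norm(d1);d2=d2[0]/np.linalg.norm(d2)
    A=np.c_[d1,-d2];k=np.linalg.lstsq(A,o2-o1,rcond=None)[0];a=o1+k[0]*d1;b=o2+k[1]*d2
    return (a+b)/2,np.linalg.norm(a-b)
E
python3 - <<'E'
from tri import *
from chk import *
t=load('top23');s=load('side23')
print(tri(t,(277.7,178.5),s,(284.4,202.4)))
st=robot.read_state();M=R.from_rotvec(st['eef_rot']).as_matrix()
g=np.array(st['position'])+M@[0,0,.164]; print('grip',g,'hdtop nominal',np.array(st['position'])+M@[-.0994,0,.1535])
# calib check: triangulate head in rest & at seat
print(tri(load('top0'),(376.9,181.9-.3),load('side0'),(316.1,161.9)))
E
python3 - <<'E'
import cv2
a=cv2.imread('pics/side23.png')[150:260,240:400]; cv2.imwrite('pics/z16.png',cv2.resize(a,None,fx=5,fy=5,interpolation=cv2.INTER_CUBIC))
E
```

```text
(array([ 0.58099164, -0.02178431,  0.1244156 ]), np.float64(0.0025066517153322183))
grip [ 0.47906334 -0.01317199  0.12749775] hdtop nominal [ 0.57688251 -0.02127349  0.14637594]
(array([ 0.57261599, -0.27525986,  0.0547299 ]), np.float64(0.000933452570988402))
```

View pics/z16.png

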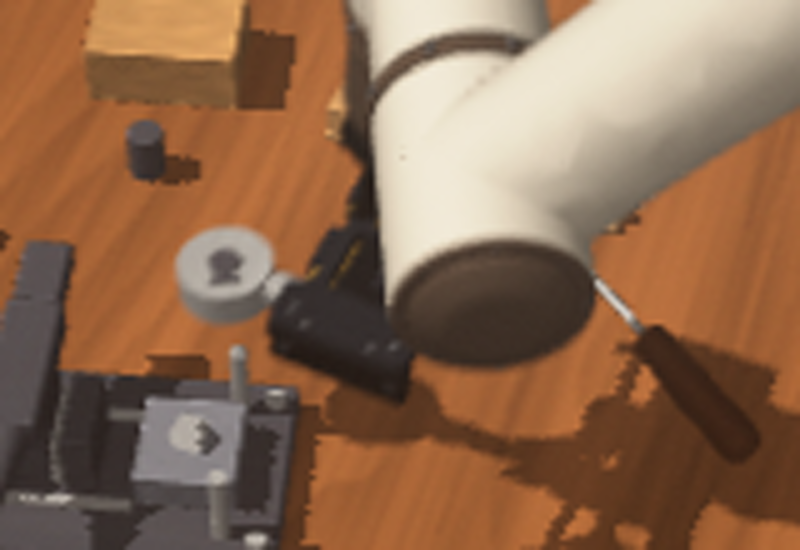

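```bash
cat > gp.py <<'E'
from chk import *
from scipy.spatial.transform import Slerp
def gplan(g,hyaw,pitch,n):
    """grip-point target, handle yaw deg, tool pitch (neg= head end up)"""
    s=robot.read_state(); p=np.array(s['position']); Rm=R.from_rotvec(s['eef_rot']); a=np.array([0,0,.164])
    Rt=R.from_matrix(down(hyaw+180))*R.from_euler('y',pitch,degrees=True)
    g0=p+Rm.apply(a); g=np.array(g)
    cur=R.from_matrix(down(hyaw+180)).inv()*Rm
    print('t',round(s['t'],2),'grip',g0.round(4),'hyaw',round((psi_of(Rm.as_matrix())%360)-180,2),'pitch',cur.as_euler('yxz',degrees=True).round(2),'F',np.round(s['wrist_force'],1),'op',round(s['opening'],3),'q',np.round(s['q'],2))
    sl=Slerp([0,1],R.concatenate([Rm,Rt])); 
    for i in range(n):
        Rn=sl((i+1)/n); pn=g0+(g-g0)*(i+1)/n-Rn.apply(a)
        print(np.round(Rm.inv().apply(pn-p)*1000,1).tolist(),np.degrees((Rm.inv()*Rn).as_rotvec()).round(1).tolist())
        p,Rm=pn,Rn
E
python3 -c "
from gp import *
gplan((.4737,-.2645,.11),-5.85,-14,15)"
```

```text
t 29.93 grip [ 0.4791 -0.0132  0.1275] hyaw -4.77 pitch [-4.86  0.29 -1.06] F [-0.2 -0.  -2.6] op 0.155 q [ 0.34  0.22 -0.58  0.06 -0.69 -2.04]
[0.8, -16.7, 1.3] [-0.0, -0.6, 0.1]
[0.8, -16.7, 1.4] [-0.0, -0.6, 0.1]
[0.8, -16.7, 1.4] [-0.0, -0.6, 0.1]
[0.8, -16.7, 1.4] [-0.0, -0.6, 0.1]
[0.8, -16.7, 1.4] [-0.0, -0.6, 0.1]
[0.8, -16.7, 1.4] [-0.0, -0.6, 0.1]
[0.8, -16.7, 1.4] [-0.0, -0.6, 0.1]
[0.8, -16.7, 1.4] [-0.0, -0.6, 0.1]
[0.8, -16.7, 1.4] [-0.0, -0.6, 0.1]
[0.8, -16.7, 1.4] [-0.0, -0.6, 0.1]
[0.7, -16.7, 1.4] [-0.0, -0.6, 0.1]
[0.7, -16.7, 1.4] [-0.0, -0.6, 0.1]
[0.7, -16.7, 1.4] [-0.0, -0.6, 0.1]
[0.7, -16.7, 1.5] [-0.0, -0.6, 0.1]
[0.7, -16.7, 1.5] [-0.0, -0.6, 0.1]
```

>>> {"fn": "jog_arm", "kwargs": {
  "increments": [
    [[0.8, -17, 1], [0, -0.8, 0], 1],
    [[0.8, -17, 1], [0, -0.8, 0], 1],
    [[0.8, -17, 1], [0, -0.8, 0], 1],
    [[0.8, -17, 1], [0, -0.8, 0.1], 1],
    [[0.8, -17, 1], [0, -0.8, 0.1], 1],
    [[0.8, -17, 1], [0, -0.8, 0.1], 1],
    [[0.8, -17, 1], [0, -0.8, 0.1], 1],
    [[0.8, -17, 1], [0, -0.8, 0.1], 1],
    [[0.8, -17, 1], [0, -0.8, 0.1], 1],
    [[0.8, -17, 1], [0, -0.8, 0.1], 1]
  ]
}}

```text
t: 30.77
position: [0.4419, -0.1876, 0.283]
eef_rot: [0.134, 2.907, -0.021]
wrist_force: [-0.5, 0.2, -2.8]
opening: 0.153
```

```bash
python3 -c "
from gp import *
gplan((.4737,-.2645,.105),-5.85,-14,6)"
```

```text
t 30.77 grip [ 0.4794 -0.1916  0.1234] hyaw -5.27 pitch [-13.29   0.2   -0.53] F [-0.5  0.2 -2.8] op 0.153 q [-0.06  0.24 -0.58  0.02 -0.52 -1.62]
[0.9, -12.2, 3.1] [-0.0, -0.1, 0.1]
[0.9, -12.2, 3.1] [-0.0, -0.1, 0.1]
[0.8, -12.2, 3.1] [-0.0, -0.1, 0.1]
[0.8, -12.2, 3.1] [-0.0, -0.1, 0.1]
[0.8, -12.2, 3.1] [-0.0, -0.1, 0.1]
[0.8, -12.2, 3.1] [-0.0, -0.1, 0.1]
```

>>> {"fn": "jog_arm", "kwargs": {
  "increments": [
    [[1, -12, 2], [0, -0.1, 0.1], 1],
    [[1, -12, 2], [0, -0.1, 0.1], 1],
    [[1, -12, 2], [0, -0.1, 0.1], 1],
    [[1, -12, 2], [0, -0.1, 0.1], 1],
    [[1, -10, 2], [0, -0.1, 0.1], 1],
    [[0.5, -5, 2], [0, -0.1, 0.1], 1],
    [[0, -1, 0], [0, 0, 0], 1],
    [[0, 0, 0], [0, 0, 0], 1],
    [[0, 0, 0], [0, 0, 0], 1],
    [[0, 0, 0], [0, 0, 0], 1]
  ]
}}

```text
t: 31.6
position: [0.4298, -0.2571, 0.2705]
eef_rot: [0.156, 2.9, -0.021]
wrist_force: [-0.1, 0.6, -2.7]
opening: 0.156
```

```bash
cat > v.py <<'E'
import sys
from gp import *
n=sys.argv[1]
s=snap('side','side'+n); t=snap('top','top'+n)
a=s['frame'][90:220,270:420][:,:,::-1]; cv2.imwrite('pics/zs%s.png'%n,cv2.resize(a,None,fx=5,fy=4.6,interpolation=cv2.INTER_CUBIC) if 0 else cv2.resize(a,None,fx=4.5,fy=4.5,interpolation=cv2.INTER_CUBIC))
b=t['frame'][150:260,330:430][:,:,::-1]; cv2.imwrite('pics/zt%s.png'%n,cv2.resize(b,None,fx=5,fy=5,interpolation=cv2.INTER_CUBIC))
gplan((.4737,-.2645,.07),-5.85,-14,5)
E
python3 v.py 24
```

```text
t 31.7 grip [ 0.4683 -0.2613  0.1112] hyaw -6.14 pitch [-13.66   0.08   0.31] F [-0.4 -0.1 -2.9] op 0.151 q [-0.22  0.29 -0.52 -0.05 -0.53 -1.42]
[1.0, -0.6, 8.3] [-0.0, -0.1, -0.1]
[1.0, -0.6, 8.3] [-0.0, -0.1, -0.1]
[1.1, -0.6, 8.3] [-0.0, -0.1, -0.1]
[1.1, -0.6, 8.3] [-0.0, -0.1, -0.1]
[1.1, -0.6, 8.3] [-0.0, -0.1, -0.1]
```

View pics/zs24.png

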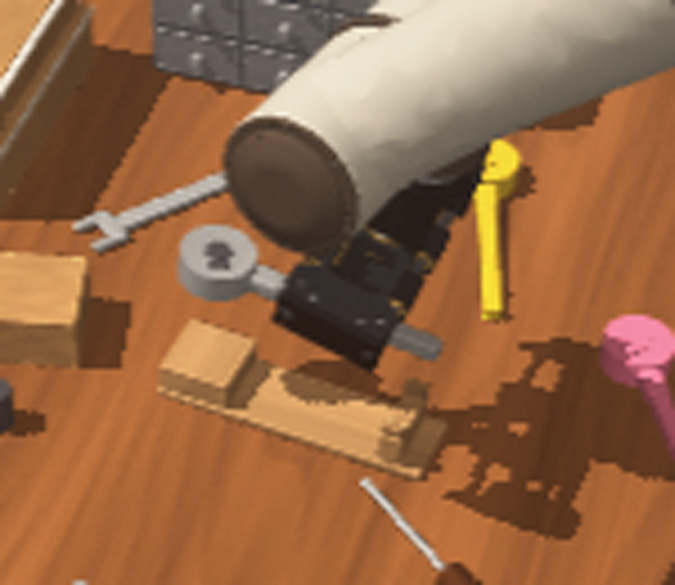

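View pics/zt24.png

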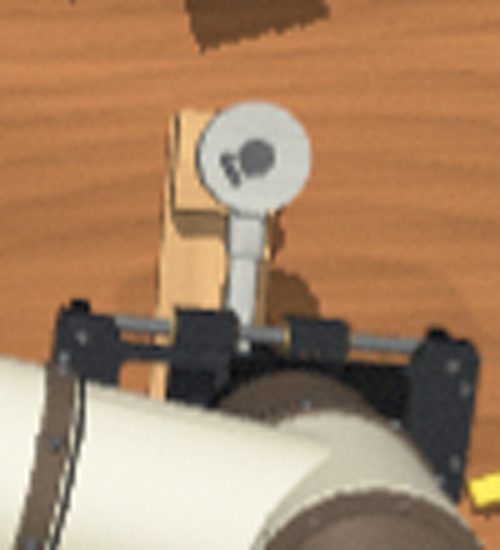

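Run:
```python
from tri import *
t=load('top24');s=load('side24')
H,e=tri(t,(380.6,181.0),s,(318.06,147.6)); print(H,e)
g=np.array([.4683,-.2613,.1112])
# handle end top candidates: on line at horizontal 168 from head along yaw -6.1 -> find z where ray crosses
u=np.array([np.cos(np.radians(-6.1)),np.sin(np.radians(-6.1))])
for z in (.09,.1,.11,.12,.13,.14): print(z,onz(s,[(270+436/4.5-.5,90+346/4.5-.5)],z)[0].round(4))
print((H[:2]-.168*u))
```

```text
[ 0.56700948 -0.27439353  0.11911901] 0.0005193190045752668
0.09 [ 0.407  -0.2714  0.09  ]
0.1 [ 0.4053 -0.2612  0.1   ]
0.11 [ 0.4035 -0.2509  0.11  ]
0.12 [ 0.4017 -0.2406  0.12  ]
0.13 [ 0.3999 -0.2303  0.13  ]
0.14 [ 0.3982 -0.22    0.14  ]
[ 0.3999607  -0.25654117]
```

>>> {"fn": "jog_arm", "kwargs": {
  "increments": [
    [[0.5, -0.6, 6], [0, 0, -0.1], 1],
    [[1.2, -0.6, 9], [0, 0, -0.1], 1],
    [[1.2, -0.6, 9], [0, 0, -0.1], 1],
    [[1.2, -0.6, 9], [0, 0, 0], 1],
    [[1, 0, 7], [0, 0, 0], 1],
    [[0.5, 0, 3], [0, 0, 0], 1],
    [[0, 0, 0], [0, 0, 0], 1],
    [[0, 0, 0], [0, 0, 0], 1],
    [[0, 0, 0], [0, 0, 0], 1],
    [[0, 0, 0], [0, 0, 0], 1]
  ]
}}

```text
t: 32.53
position: [0.4352, -0.2592, 0.2215]
eef_rot: [0.144, 2.903, -0.021]
wrist_force: [-0.1, -0.0, -2.7]
opening: 0.154
```

```bash
python3 v.py 25
```

```text
t 32.63 grip [ 0.4733 -0.2634  0.0622] hyaw -5.66 pitch [-13.51   0.15  -0.15] F [-0.7  0.1 -2.6] op 0.153 q [-0.22  0.38 -0.55 -0.07 -0.41 -1.39]
[-0.2, -0.3, -1.5] [-0.0, -0.1, 0.0]
[-0.2, -0.3, -1.5] [-0.0, -0.1, 0.0]
[-0.2, -0.3, -1.5] [-0.0, -0.1, 0.0]
[-0.2, -0.3, -1.5] [-0.0, -0.1, 0.0]
[-0.2, -0.3, -1.5] [-0.0, -0.1, 0.0]
```

View pics/zs25.png

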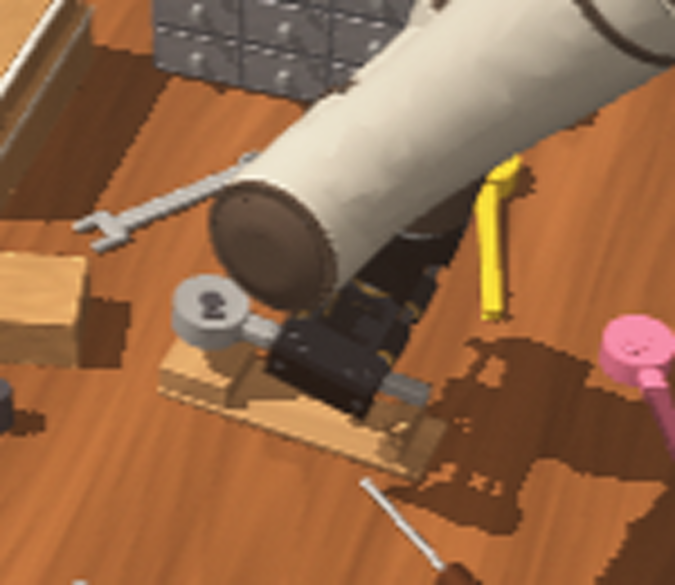

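View pics/zt25.png

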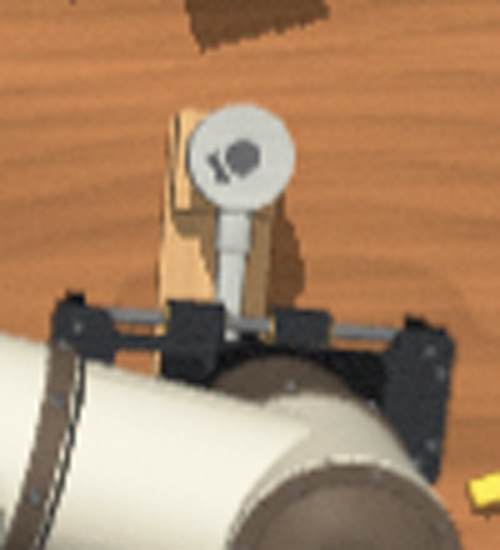

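Run:
```python
from tri import *
t=load('top25');s=load('side25')
print(tri(t,(378.0,181.0),s,(270+211.5/4.5-.5,90+305/4.5-.5)))
for z in(.065,.0725): print(onz(t,[(378.0,181.0)],z))
print(onz(load('top0'),[(376.9,181.6)],.052))
```

```text
(array([ 0.57169548, -0.27490867,  0.07578991]), np.float64(0.00013898741344821653))
[[ 0.57267367 -0.27667338  0.065     ]]
[[ 0.57194698 -0.27545913  0.0725    ]]
[[ 0.57242486 -0.27581413  0.052     ]]
```

>>> {"fn": "jog_arm", "kwargs": {
  "increments": [
    [[0.6, 0, 2.4], [0, 0, 0], 1],
    [[0.7, 0, 2.9], [0, 0, 0], 1],
    [[0.7, 0, 2.9], [0, 0, 0], 1],
    [[0.7, 0, 2.9], [0, 0, 0], 1],
    [[0.7, 0, 2.9], [0, 0, 0], 1],
    [[0.5, 0, 2], [0, 0, 0], 1],
    [[0.3, 0, 1.2], [0, 0, 0], 1],
    [[0.2, 0, 1], [0, 0, 0], 1],
    [[0, 0, 0], [0, 0, 0], 1],
    [[0, 0, 0], [0, 0, 0], 1]
  ]
}}

```text
t: 33.47
position: [0.4362, -0.2595, 0.2042]
eef_rot: [0.142, 2.898, -0.023]
wrist_force: [-1.3, 1.2, 1.4]
opening: 0.153
```

```bash
python3 v.py 26
```

```text
t 33.57 grip [ 0.4751 -0.2639  0.0449] hyaw -5.58 pitch [-13.79   0.22  -0.21] F [-1.5  1.1  1.8] op 0.157 q [-0.22  0.41 -0.56 -0.07 -0.36 -1.38]
[-0.8, -0.3, -4.9] [-0.0, -0.0, 0.1]
[-0.8, -0.3, -4.9] [-0.0, -0.0, 0.1]
[-0.8, -0.2, -4.9] [-0.0, -0.0, 0.1]
[-0.8, -0.2, -4.9] [-0.0, -0.0, 0.1]
[-0.8, -0.2, -4.9] [-0.0, -0.0, 0.1]
```

View pics/zs26.png

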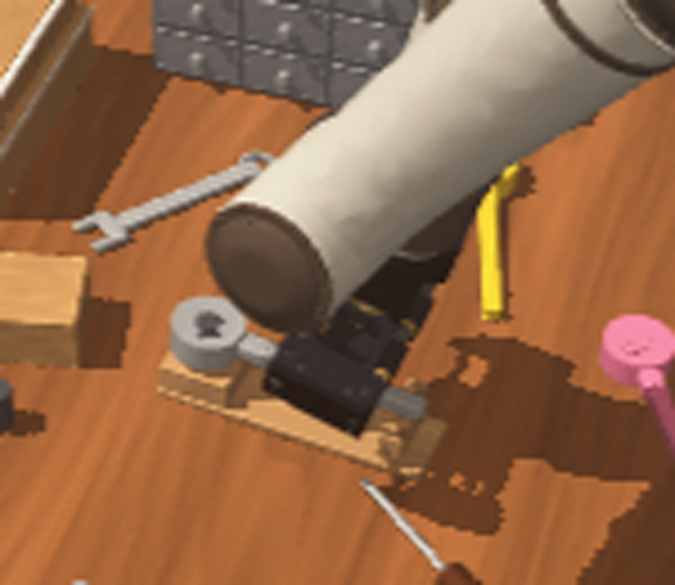

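>>> {"fn": "jog_arm", "kwargs": {
  "increments": [
    [[1.6, 0, 0.6], [0, -0.5, 0], 1],
    [[1.6, 0, 0.6], [0, -0.5, 0], 1],
    [[1.6, 0, 0.6], [0, -0.5, 0], 1],
    [[1.6, 0, 0.6], [0, -0.5, 0], 1],
    [[0.1, 0, 0.6], [0, 0, 0], 1],
    [[0.1, 0, 0.6], [0, 0, 0], 1],
    [[0, 0, 0], [0, 0, 0], 1],
    [[0, 0, 0], [0, 0, 0], 1],
    [[0, 0, 0], [0, 0, 0], 1],
    [[0, 0, 0], [0, 0, 0], 1]
  ]
}}

```text
t: 34.4
position: [0.4304, -0.2589, 0.1996]
eef_rot: [0.14, 2.857, -0.026]
wrist_force: [-1.3, 2.0, 3.9]
opening: 0.155
```

```bash
python3 v.py 27
```

```text
t 34.5 grip [ 0.4757 -0.264   0.0421] hyaw -5.56 pitch [-16.13   0.24  -0.22] F [-1.   1.3  3.3] op 0.151 q [-0.23  0.41 -0.58 -0.11 -0.31 -1.34]
[-2.4, -0.3, -5.5] [-0.0, 0.4, 0.1]
[-2.4, -0.3, -5.5] [-0.0, 0.4, 0.1]
[-2.3, -0.2, -5.5] [-0.0, 0.4, 0.1]
[-2.3, -0.2, -5.5] [-0.0, 0.4, 0.1]
[-2.2, -0.2, -5.5] [-0.0, 0.4, 0.1]
```

View pics/zs27.png

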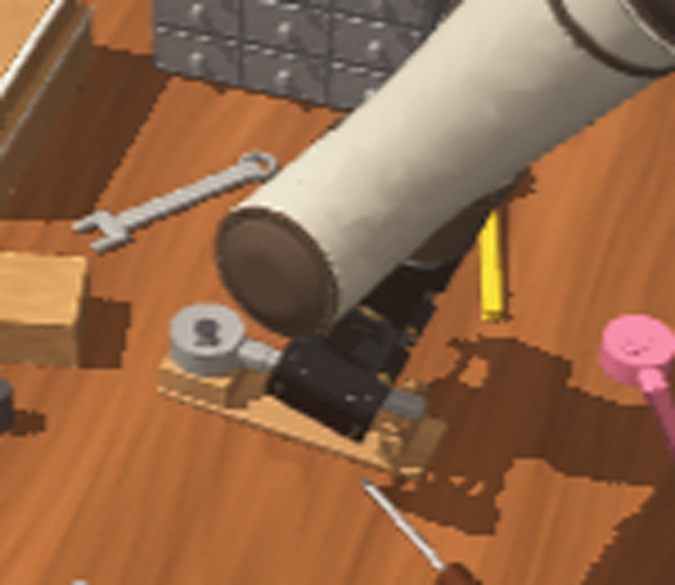

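View pics/zt27.png

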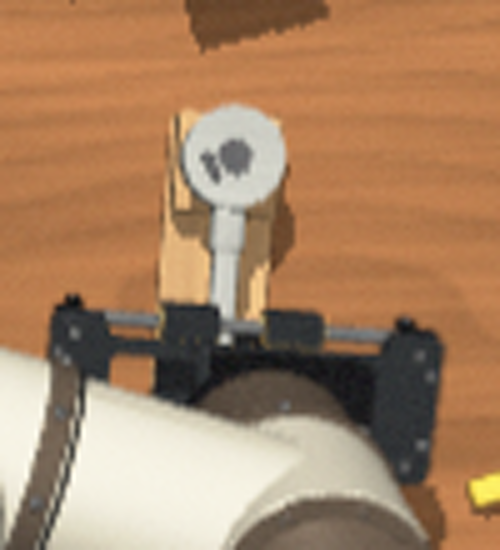

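>>> {"fn": "jog_arm", "kwargs": {
  "increments": [
    [[-0.2, 0, -0.8], [0, 0, 0], 1],
    [[1.2, 0, -0.5], [0, 0, 0], 1],
    [[1.2, 0, -0.4], [0, 0, 0], 1],
    [[0, 0, 0], [0, 0, 0], 1],
    [[0.2, 0, 0.7], [0, 0, 0], 1],
    [[0, 0, 0], [0, 0, 0], 1],
    [[0, 0, 0], [0, 0, 0], 1],
    [[0, 0, 0], [0, 0, 0], 1],
    [[0, 0, 0], [0, 0, 0], 1],
    [[0, 0, 0], [0, 0, 0], 1]
  ]
}}

```text
t: 35.33
position: [0.429, -0.2589, 0.2]
eef_rot: [0.139, 2.853, -0.028]
wrist_force: [-0.6, 0.7, 1.9]
opening: 0.153
```

```bash
python3 v.py 28
```

```text
t 35.43 grip [ 0.4749 -0.2643  0.0427] hyaw -5.51 pitch [-16.37   0.3   -0.25] F [-0.4  0.3  1.5] op 0.153 q [-0.23  0.4  -0.58 -0.11 -0.3  -1.34]
[-2.7, -0.2, -5.3] [-0.0, 0.5, 0.1]
[-2.6, -0.2, -5.3] [-0.0, 0.5, 0.1]
[-2.6, -0.2, -5.3] [-0.0, 0.5, 0.1]
[-2.5, -0.2, -5.3] [-0.0, 0.5, 0.1]
[-2.5, -0.2, -5.3] [-0.0, 0.5, 0.1]
```

View pics/zs28.png

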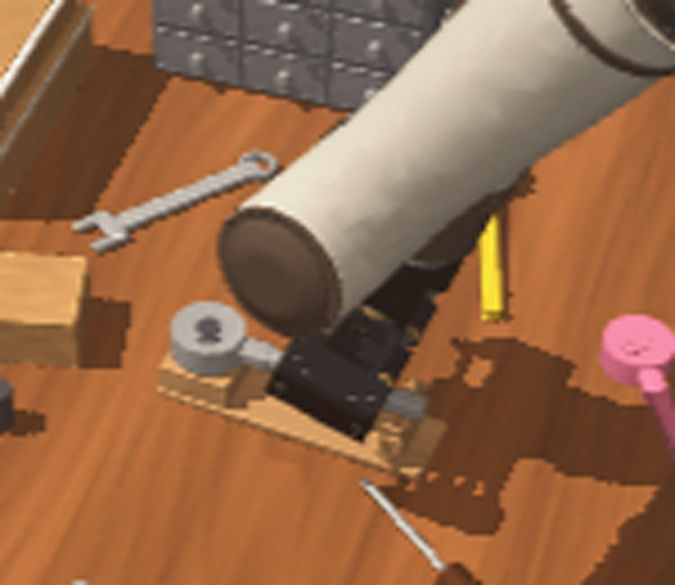

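View pics/zt28.png

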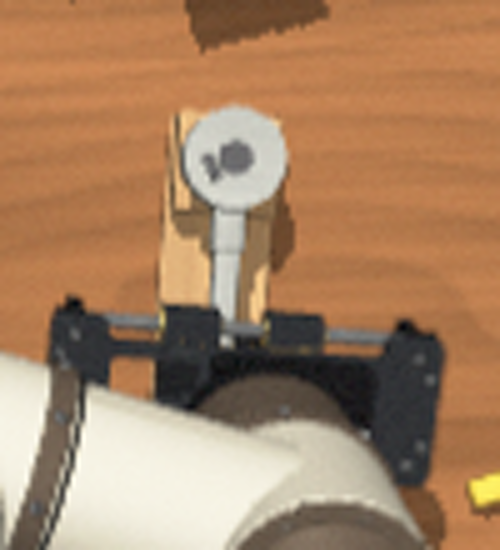

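```bash
cat > hd.py <<'E'
from h import *
import sys
from scipy.optimize import least_squares
for f in sys.argv[1:]:
    s=load(f);h=cv2.cvtColor(s['frame'][:,:,::-1].copy(),cv2.COLOR_BGR2HSV)
    q=np.zeros(h.shape[:2],np.uint8); q[165:194,355:395]=((h[...,1]<70)&(h[...,2]>110))[165:194,355:395]
    n,l,st,_=cv2.connectedComponentsWithStats(q);i=1+np.argmax(st[1:,4])
    c=max(cv2.findContours((l==i).astype(np.uint8),0,1)[0],key=len).reshape(-1,2); C=onz(s,c,.052)[:,:2]; C=C[C[:,0]>.56]
    print(f,least_squares(lambda p:np.hypot(*(C-p[:2]).T)-p[2],[.573,-.276,.027],loss='soft_l1',f_scale=.002).x.round(4))
E
python3 hd.py top0 top27 top28
```

```text
top0 [ 0.5724 -0.2747  0.0263]
top27 [ 0.5742 -0.2742  0.0263]
top28 [ 0.5736 -0.2748  0.0261]
```

>>> {"fn": "jog_arm", "kwargs": {
  "increments": [
    [[1.2, 0, -0.3], [0, 0, 0], 1],
    [[0.2, 0, 0.3], [0, 0, 0], 1],
    [[0, 0, 0], [0, 0, 0], 1],
    [[0, 0, 0], [0, 0, 0], 0.55],
    [[0, 0, 0], [0, 0, 0], 0.4],
    [[0, 0, 0], [0, 0, 0], 0],
    [[0, 0, 0], [0, 0, 0], -1],
    [[0, 0, 0], [0, 0, 0], -1],
    [[0, 0, 0], [0, 0, 0], -1],
    [[0, 0, 0], [0, 0, 0], -1]
  ],
  "newtons": 10
}}

```text
t: 36.27
position: [0.428, -0.2592, 0.1994]
eef_rot: [0.139, 2.849, -0.029]
wrist_force: [-0.1, 0.4, 0.2]
opening: 0.597
```

```bash
python3 v.py 29; python3 hd.py top29
```

```text
t 36.37 grip [ 0.4744 -0.2648  0.0422] hyaw -5.52 pitch [-16.57   0.36  -0.22] F [0.2 0.4 0.3] op 0.681 q [-0.23  0.4  -0.58 -0.11 -0.3  -1.34]
[-2.9, -0.2, -5.4] [-0.1, 0.5, 0.1]
[-2.9, -0.1, -5.4] [-0.1, 0.5, 0.1]
[-2.8, -0.1, -5.4] [-0.1, 0.5, 0.1]
[-2.8, -0.1, -5.4] [-0.1, 0.5, 0.1]
[-2.7, -0.1, -5.4] [-0.1, 0.5, 0.1]
top29 [ 0.5719 -0.2738  0.0265]
```

View pics/zs29.png

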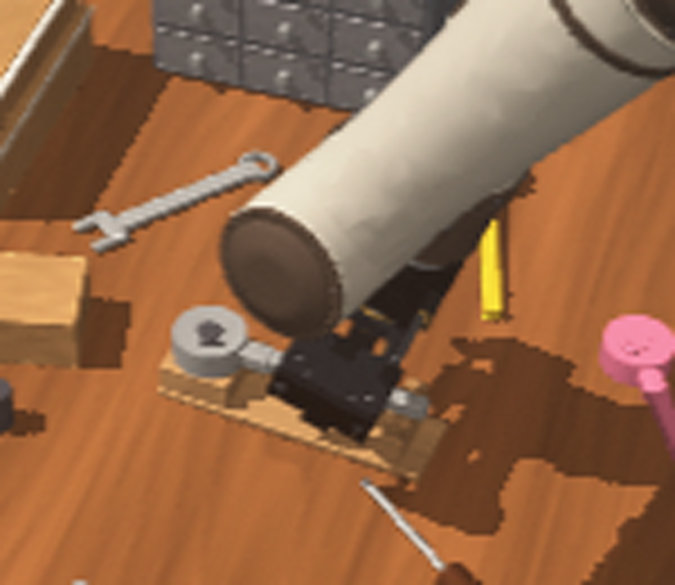

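Released. Retreat along the tool axis, then move clear.

>>> {"fn": "jog_arm", "kwargs": {
  "increments": [
    [[0, 0, 0], [0, 0, 0], -1],
    [[0, 0, 0], [0, 0, 0], -1],
    [[0, 0, 0], [0, 0, 0], -1],
    [[0, 0, -6], [0, 0, 0], -1],
    [[0, 0, -10], [0, 0, 0], -1],
    [[0, 0, -15], [0, 0, 0], -1],
    [[0, 0, -20], [0, 0, 0], -1],
    [[0, 0, -25], [0, 0, 0], -1],
    [[0, 0, -25], [0, 0, 0], -1],
    [[0, 0, -25], [0, 0, 0], -1]
  ]
}}

```text
t: 37.2
position: [0.3894, -0.2544, 0.3234]
eef_rot: [0.14, 2.861, -0.027]
wrist_force: [0.6, 0.1, 0.2]
opening: 1.0
```

```bash
python3 -c "
from gp import *
gplan((.40,-.05,.25),-5.5,-8,9)"
```

```text
t 37.2 grip [ 0.4339 -0.2595  0.1656] hyaw -5.58 pitch [-15.88   0.27   0.16] F [0.6 0.1 0.2] op 1.0 q [-0.24  0.15 -0.54 -0.06 -0.61 -1.39]
[0.7, 22.7, -10.8] [-0.0, 0.9, -0.0]
[0.9, 22.7, -10.7] [-0.0, 0.9, -0.0]
[1.0, 22.7, -10.6] [-0.0, 0.9, -0.0]
[1.2, 22.7, -10.6] [-0.0, 0.9, -0.0]
[1.3, 22.7, -10.5] [-0.0, 0.9, -0.0]
[1.5, 22.7, -10.4] [-0.0, 0.9, -0.0]
[1.7, 22.7, -10.3] [-0.0, 0.9, -0.0]
[1.8, 22.7, -10.3] [-0.0, 0.9, -0.0]
[2.0, 22.7, -10.2] [-0.0, 0.9, -0.0]
```

>>> {"fn": "jog_arm", "kwargs": {
  "increments": [
    [[0, 15, -12], [0, 0.9, 0], -1],
    [[1, 23, -11], [0, 0.9, 0], -1],
    [[1, 23, -11], [0, 0.9, 0], -1],
    [[1, 23, -11], [0, 0.9, 0], -1],
    [[1, 23, -11], [0, 0.9, 0], -1],
    [[1, 23, -11], [0, 0.9, 0], -1],
    [[1, 20, -10], [0, 0.9, 0], -1],
    [[1, 10, -5], [0, 0.5, 0], -1],
    [[0, 0, 0], [0, 0, 0], -1],
    [[0, 0, 0], [0, 0, 0], -1]
  ]
}}

```text
t: 38.03
position: [0.3711, -0.0874, 0.4197]
eef_rot: [0.153, 2.956, -0.023]
wrist_force: [-0.7, -1.2, 0.3]
opening: 0.997
```

```bash
python3 v.py 30; python3 hd.py top30; python3 rod.py side30; python3 stk.py side30
```

```text
t 38.13 grip [ 0.4005 -0.0921  0.2579] hyaw -5.98 pitch [-10.37   0.36   0.19] F [-0.5 -0.6 -0.2] op 0.999 q [ 0.22 -0.1  -0.58  0.08 -0.93 -1.94]
[-9.0, -32.7, 40.4] [-0.1, -0.7, -0.0]
[-8.5, -32.8, 40.5] [-0.1, -0.7, -0.0]
[-8.0, -32.9, 40.6] [-0.1, -0.7, -0.0]
[-7.4, -32.9, 40.7] [-0.1, -0.7, -0.0]
[-6.9, -33.0, 40.8] [-0.1, -0.7, -0.0]
top30 [ 0.5719 -0.2738  0.0265]
side30 [20.   47.41 96.73 35.75]
side30 [ 0.32  0.02  0.1  -1.07 -0.21 -0.11  3.14 -8.73] [-0.34994555  0.06013918]
```

View pics/top30.png

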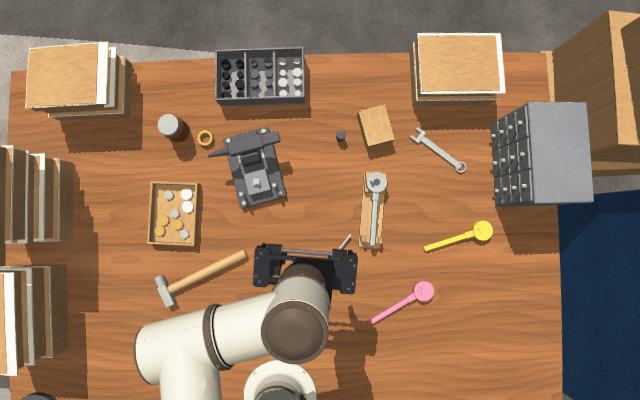

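View pics/side30.png

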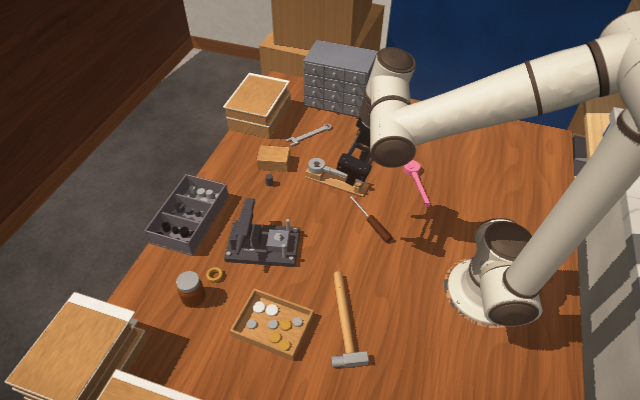

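View pics/zs30.png

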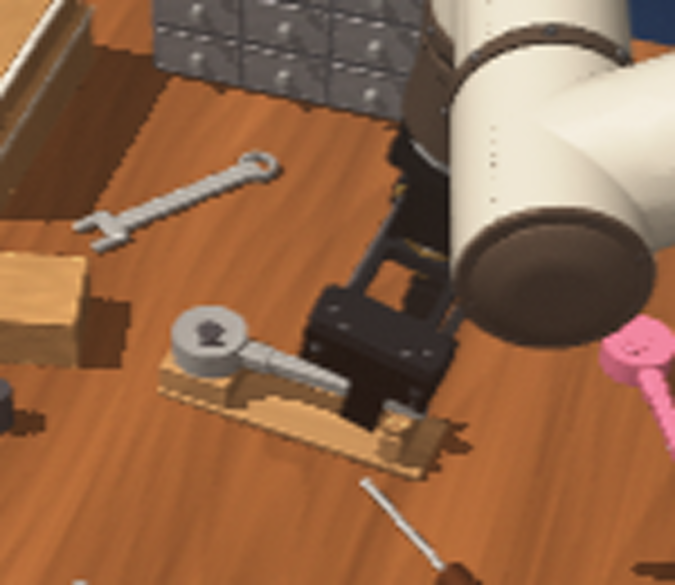

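```bash
python3 -c "
from h import *
print(robot.sign_off())"
```

```text
the job is handed in; nothing more can be done
None
```

The clamp is tight on the stake, the wrench is back in its rest, and the job was handed in at about 38 s of the 72 s allowed. I seated the wrench on the square, made three clockwise swings with ratcheting returns between the pins, and lifted it off only once the clamp was tight.

**Clamp:**
- **Torque:** about 0.50 N m at the end, with single readings good to about ±0.07. Roughly 0.53 is expected at 2 mm.
- **Square:** seen after the lift, its angle gives the spindle at about 3.4 rad, or about 2 mm of spring compression.
- **Jaw and stake:** jaw travel in the side camera gives about 1.8 mm. The stake slid about 1.3 mm onto the fixed jaw and then stayed still.

The checks agree on about 1.8 to 2.1 mm, well short of bottoming out.

**Wrench:** its head came back to within about 1 mm of its starting place, with the handle's end in the notch. The gripper is open and well away, and nothing else on the bench looks moved.

**What went wrong:** the first lift-off jammed because some clockwise load was still on the square. The wrist force was about 10 N, and the wrench tilted roughly 14° in the grip. I lowered it, swung it back about 9° to take off the load, and it then came off freely. The jaw and stake readings did not shift through this. I held the tool tilted to lay the wrench down level.

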